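# Stack heat sinks with separators and lock the clamp fence

## Robot

A 7-joint arm with a two-finger parallel gripper is mounted at the origin on a cart in front of the work surface, level with it; the furniture and walls round the work are solid. World frame = base frame: x ahead of the robot, y to its left, z up, the work surface at z = 0. Lengths are in m, angles in rad, forces in N, time in s.
With the tool pointing down it reaches from about 0.425 to 0.95 m from the base axis. Payload 4.7 kg.
Tool frame: the origin (TCP) lies midway between the tips of the shut fingers; the grasp point (between the pads) lies r.hold_point_z behind it (r.hold_point_z is the distance from the TCP to the grasp point, in m); z points along the fingers, y is the direction in which the jaws open and shut (so a half turn about z gives the same grasp; the last joint's range is limited). The gripper opens to 85 mm and grips with 20 to 120 N. Pads are 22 mm wide; open, the fingers measure 114 mm over their backs; the gripper's body (76 mm by 85 mm) begins 54 mm behind the grasp point. The pads swing forward as they close: fully open they stand 13 mm farther back than shut.
Start: joints at [1.31, 0.469, -0.049, 1.532, 0.024, 1.141, -0.082], TCP at [0.155, -0.657, 0.231] pointing down, gripper open.
Joint ranges: [-2.59, 2.59], [-0.33, 1.99], [-1.39, 1.29], [0.1, 2.45], [-1.04, 4.18], [0.21, 1.99], [-2.66, 2.66]. Speed limits (rad/s): [2.57, 2.57, 3.14, 3.14, 3.14, 3.14, 3.14].

## Interface

Orientations are given as [roll, pitch, yaw] about the fixed x, y, z axes, in that order (R = Rz(yaw) Ry(pitch) Rx(roll)).
In Python, from workcell import r gives the robot as it stands. The module is installed in compiled form; this text tells all that it offers.
- The arm moves only by the tool arm_command, never from a script. Its argument "moves" is a list of rows, each a list of 3 entries, a list of its own where there are three numbers: the shift along the tool's x, y, z in m, then the turn about the tool's z in rad, then the gripper command: -1 is shut, 1 is fully open, values between are in proportion. A call has 1 to 5 rows; each row is the pose to reach, as a shift and turn from the pose commanded when the call began, along the tool's axes at that moment; what a row does not reach only later rows make up. A row lasts 1/8 s, in which the tool goes at most 62.5 mm and 10.7 degrees, less where a joint would pass 70% of its speed; a pose out of reach is approached as far as the arm can. A call with a gripper value outside its range is refused whole. The fingers move at their own pace and stop on an object; "force" is the grip in N (left out, the last holds). Time passes only in rows, so rows that repeat a pose let the fingers close. It gives the time, the measured TCP pose, the force and the opening at its end, in the units of the state.
- r.observe(): the state, without advancing time (a new reading comes with each control period).
- r.read_camera(name): name is "scene" or "side" or "wrist"; returns (picture, depth): 420x560x3 uint8, red, green, blue; 420x560 float32, m along the optical axis (not along the pixel's ray), 0 where there is no reading.
- r.camera_params(name): a dict with "mtx" (3x3 intrinsics, pixels), "R" (3x3) and "t" (3): a world point X has camera coordinates R X + t; the wrist camera has in their place "hand_eye" (4x4, takes a point from camera to tool coordinates, whose origin is the TCP and whose axes are the flange's). Camera axes: x right, y down, z forward; pixel columns grow to the right and rows downward; lengths in m; the calibration is good to about 2 mm. The wrist camera is an equidistant fisheye: a pixel r from the principal point sees the ray r / f radians off the axis. A picture is of the moment at which its call begins: read the wrist's pose just before it. camera_params takes no time and is no camera call.
- r.job_done(): hands the job in, once; it reports no verdict.
Trained networks look in the newest picture that a camera, given by its name, has taken for a name from the list of things; names that differ only in an ending like _2 or _b are one class to them, and where a whole thing is asked for, a point or a joint stands for the part that bears it (a point fixed in the world has none). Each returns a list of dicts, best first, with "conf" (0 to 1); they miss things now and then, are a little off and sometimes report something else, mostly with a low value. They report only what shows in the picture. A call takes as long as a camera call.
- r.look_for(camera, label): "bbox" ([left, top, right, bottom] as shares, 0 to 1, of the picture: columns of its width, rows of its height, round what is visible of it).
- r.landmark_of(camera, label): "point" ([column, row] as shares, 0 to 1, of the picture: columns of its width, rows of its height: a listed point, or the origin of a listed thing).
The state is a dict: "time_s": time; "joints": joint angles; "qvel": joint speeds; "joint_torque": joint torques, N m; "tcp_pos": TCP position; "ee_rot": TCP orientation; "force": force on the tool from outside, world axes, zero at the start; "ft_torque": the same for the moment, N m; "opening": finger opening in m.
Only numpy, scipy, OpenCV 4.12 (cv2) and the standard library are available. Lean on these libraries where they do the work, as an engineer would, in place of code of your own. Each camera call takes 0.05 s, during which the arm holds its last target. There are 200 camera calls.

## Task

Build up the stack of heat sinks in the clamping jig: flip the cam lever over to free the fence and draw the fence fully back, then stack every heat sink from the bench on the one in the jig, fins up and edges in line, laying one separator sheet under each. Then slide the fence fully home, so that the whole stack stands tight between fence and stop, and flip the lever all the way over to lock it. Spare sheets stay flat on the bench; leave the small bottle and the black box behind the jig alone.

Things in the scene. Friction and masses are not known exactly. Their poses are not given: they have to be found in the camera images.
- seat (a point): centre of the jig's seat, on top of the jig's grey base plate, 12 mm above the bench. x points along the jig to the fixed stop, whose face is at x = +60 mm; y across the jig, z up. A sink seated against the stop has its origin at x = 0, y = 0. The sliding fence is on the -x side. Four guide posts hold the stack in line, see the jig.
- jig: clamping jig, fixed: grey base plate 325 x 100 x 12 mm; axes as the seat's, origin below it on the bench. Stop: an aluminium plate 60 mm wide, 80 mm high above the base plate, at the +x end. Four guide posts, 8 mm thick, 88 mm high above the plate, at x = +-51, y = +-33 mm (58 mm free between them); fingers reach the stack's sides between them, over 8 mm high strips at y = +-31 mm.
- fence (a joint): sliding fence, m: 0 = fully home, its face 60 mm from the seat centre on the -x side (120 mm between fence and stop); 0.075 = fully back, away from the stop. An upright aluminium plate, 60 mm wide, its top 80 mm above the base plate, on a dark carriage. Free, it slides with about 2 N and stays where left; with the lever locked it holds. Starts locked, 8 to 35 mm off home.
- fence_grip (a point): middle of the fence's upright grip bar, to be pinched from above: 14 mm thick across the jig (seat y), 24 mm long along the jig, top 18 mm above this point and the carriage 36 mm below it. It lies 38 mm behind the fence's face and moves with the fence; axes as the seat's.
- cam_lever (a joint): cam lever on the carriage, rad: 0 = free, leaning to the seat's -y (away from the robot); 1.5 = locked, leaning equally far to the seat's +y (towards the robot); upright at 0.75. It turns about an axis along the seat's x. It takes about 3 to 8 N at the knob, most near the locked end, and stays where left. Starts locked.
- lever_knob (a point): centre of the black ball knob, 20 mm across, at the end of the cam lever, 80 mm from the lever's pivot; the lever's rod is 11 mm thick. Moves with lever and fence.
- lever_pivot (a point): the cam lever's pivot on the carriage, 38 mm behind the grip bar's middle and 50 mm above the bench; moves with the fence, axes as the seat's.
- sink_0: bare aluminium finned heat sink, 120 x 50 mm, 20 mm high in all, about 0.22 kg; flat underside, fins along its length on top (things stack on them as on a flat face). Origin: centre of its underside; x along the length, y across the 50 mm width, z up. This one always lies in the jig's seat from the start, as the lowest layer, a few mm short of the stop.
- sink_1: bare aluminium finned heat sink, 120 x 50 mm, 20 mm high in all, about 0.22 kg; flat underside, fins along its length on top (things stack on them as on a flat face). Origin: centre of its underside; x along the length, y across the 50 mm width, z up. Starts on the bench; may be absent (two or three of these three are there).
- sink_2: bare aluminium finned heat sink, 120 x 50 mm, 20 mm high in all, about 0.22 kg; flat underside, fins along its length on top (things stack on them as on a flat face). Origin: centre of its underside; x along the length, y across the 50 mm width, z up. Starts on the bench; may be absent (two or three of these three are there).
- sink_3: bare aluminium finned heat sink, 120 x 50 mm, 20 mm high in all, about 0.22 kg; flat underside, fins along its length on top (things stack on them as on a flat face). Origin: centre of its underside; x along the length, y across the 50 mm width, z up. Starts on the bench; may be absent (two or three of these three are there).
- sheet_1: brown fibreboard separator sheet, flat and rigid, 120 x 50 x 6 mm, about 0.05 kg, with a small dark dot near each end. Origin: centre of its underside; x along the 120 mm length, y across the 50 mm width, z up. Starts flat on the bench.
- sheet_2: brown fibreboard separator sheet, flat and rigid, 120 x 50 x 6 mm, about 0.05 kg, with a small dark dot near each end. Origin: centre of its underside; x along the 120 mm length, y across the 50 mm width, z up. Starts flat on the bench.
- sheet_3: brown fibreboard separator sheet, flat and rigid, 120 x 50 x 6 mm, about 0.05 kg, with a small dark dot near each end. Origin: centre of its underside; x along the 120 mm length, y across the 50 mm width, z up. Starts flat on the bench.
- bottle: bystander: small amber bottle with a white cap, 28 mm across, 58 mm tall, standing behind the jig. Origin: centre of its underside.
- hub: bystander: flat black plastic box, 95 x 70 x 26 mm, lying behind the jig. Origin: centre of its underside.

How it is judged:
On the way, in this order (a step that is already met when the one before it is completed fails the run):
1. the cam lever is flipped to free (within 0.25 rad of its free end) (value of joint cam_lever below 0.25 rad), for 0.2 s.
2. the fence is drawn fully back (at least 65 of its 75 mm) (value of joint fence above 0.065 m), for 0.2 s.
3. every heat sink is in the stack on the seat, each above the lowest on one separator sheet, with the fence still back (x of sink_0 in the frame of seat between -0.03 and 0.008 m and z of sink_0 in the frame of seat between -0.004 and 0.004 m and x of sink_1 in the frame of seat between -0.03 and 0.008 m and y of sink_1 in the frame of seat between -0.009 and 0.009 m and angle between the x axis of each of sink_1, sink_2, sink_3 and the x axis of seat, either way round below 0.12 rad and angle between each of sink_1, sink_2, sink_3's own z axis and vertical below 0.08 rad and (z of sink_1 in the frame of seat between 0.022 and 0.03 m or z of sink_1 in the frame of seat between 0.048 and 0.056 m or z of sink_1 in the frame of seat between 0.074 and 0.082 m) and ((z of sheet_1 in the frame of sink_1 between -0.009 and -0.003 m and horizontal distance between sheet_1 and sink_1 below 0.015 m and angle between the x axis of sheet_1 and the x axis of sink_1, either way round below 0.15 rad) or (z of sheet_2 in the frame of sink_1 between -0.009 and -0.003 m and horizontal distance between sheet_2 and sink_1 below 0.015 m and angle between the x axis of sheet_2 and the x axis of sink_1, either way round below 0.15 rad) or (z of sheet_3 in the frame of sink_1 between -0.009 and -0.003 m and horizontal distance between sheet_3 and sink_1 below 0.015 m and angle between the x axis of sheet_3 and the x axis of sink_1, either way round below 0.15 rad)) and x of sink_2 in the frame of seat between -0.03 and 0.008 m and y of sink_2 in the frame of seat between -0.009 and 0.009 m and (z of sink_2 in the frame of seat between 0.022 and 0.03 m or z of sink_2 in the frame of seat between 0.048 and 0.056 m or z of sink_2 in the frame of seat between 0.074 and 0.082 m) and ((z of sheet_1 in the frame of sink_2 between -0.009 and -0.003 m and horizontal distance between sheet_1 and sink_2 below 0.015 m and angle between the x axis of sheet_1 and the x axis of sink_2, either way round below 0.15 rad) or (z of sheet_2 in the frame of sink_2 between -0.009 and -0.003 m and horizontal distance between sheet_2 and sink_2 below 0.015 m and angle between the x axis of sheet_2 and the x axis of sink_2, either way round below 0.15 rad) or (z of sheet_3 in the frame of sink_2 between -0.009 and -0.003 m and horizontal distance between sheet_3 and sink_2 below 0.015 m and angle between the x axis of sheet_3 and the x axis of sink_2, either way round below 0.15 rad)) and x of sink_3 in the frame of seat between -0.03 and 0.008 m and y of sink_3 in the frame of seat between -0.009 and 0.009 m and (z of sink_3 in the frame of seat between 0.022 and 0.03 m or z of sink_3 in the frame of seat between 0.048 and 0.056 m or z of sink_3 in the frame of seat between 0.074 and 0.082 m) and ((z of sheet_1 in the frame of sink_3 between -0.009 and -0.003 m and horizontal distance between sheet_1 and sink_3 below 0.015 m and angle between the x axis of sheet_1 and the x axis of sink_3, either way round below 0.15 rad) or (z of sheet_2 in the frame of sink_3 between -0.009 and -0.003 m and horizontal distance between sheet_2 and sink_3 below 0.015 m and angle between the x axis of sheet_2 and the x axis of sink_3, either way round below 0.15 rad) or (z of sheet_3 in the frame of sink_3 between -0.009 and -0.003 m and horizontal distance between sheet_3 and sink_3 below 0.015 m and angle between the x axis of sheet_3 and the x axis of sink_3, either way round below 0.15 rad)) and value of joint fence above 0.01 m), for 0.3 s.
4. the fence is home against the stack (within 4 mm), the lever still free (value of joint fence below 0.004 m and value of joint cam_lever below 0.6 rad), for 0.2 s.
5. the lever is flipped to locked with the fence home (value of joint fence below 0.004 m and value of joint cam_lever above 1.35 rad), for 0.2 s.
At the end, for the whole second after the job is handed in: Sinks stacked on the seat, within 8 mm along, 9 mm across and 0.12 rad, fins up, one sheet directly under each added sink (within 15 mm, 0.15 rad; layer heights within 4 mm). Spare sheets flat on the bench. Fence within 4 mm of home, lever within 0.15 rad of locked. All at rest (all of step 5 and x of sink_0 in the frame of seat between -0.008 and 0.008 m and z of sink_0 in the frame of seat between -0.004 and 0.004 m and x of sink_1 in the frame of seat between -0.008 and 0.008 m and y of sink_1 in the frame of seat between -0.009 and 0.009 m and angle between the x axis of each of sink_1, sink_2, sink_3 and the x axis of seat, either way round below 0.12 rad and angle between each of sink_1, sink_2, sink_3's own z axis and vertical below 0.08 rad and (z of sink_1 in the frame of seat between 0.022 and 0.03 m or z of sink_1 in the frame of seat between 0.048 and 0.056 m or z of sink_1 in the frame of seat between 0.074 and 0.082 m) and ((z of sheet_1 in the frame of sink_1 between -0.009 and -0.003 m and horizontal distance between sheet_1 and sink_1 below 0.015 m and angle between the x axis of sheet_1 and the x axis of sink_1, either way round below 0.15 rad) or (z of sheet_2 in the frame of sink_1 between -0.009 and -0.003 m and horizontal distance between sheet_2 and sink_1 below 0.015 m and angle between the x axis of sheet_2 and the x axis of sink_1, either way round below 0.15 rad) or (z of sheet_3 in the frame of sink_1 between -0.009 and -0.003 m and horizontal distance between sheet_3 and sink_1 below 0.015 m and angle between the x axis of sheet_3 and the x axis of sink_1, either way round below 0.15 rad)) and x of sink_2 in the frame of seat between -0.008 and 0.008 m and y of sink_2 in the frame of seat between -0.009 and 0.009 m and (z of sink_2 in the frame of seat between 0.022 and 0.03 m or z of sink_2 in the frame of seat between 0.048 and 0.056 m or z of sink_2 in the frame of seat between 0.074 and 0.082 m) and ((z of sheet_1 in the frame of sink_2 between -0.009 and -0.003 m and horizontal distance between sheet_1 and sink_2 below 0.015 m and angle between the x axis of sheet_1 and the x axis of sink_2, either way round below 0.15 rad) or (z of sheet_2 in the frame of sink_2 between -0.009 and -0.003 m and horizontal distance between sheet_2 and sink_2 below 0.015 m and angle between the x axis of sheet_2 and the x axis of sink_2, either way round below 0.15 rad) or (z of sheet_3 in the frame of sink_2 between -0.009 and -0.003 m and horizontal distance between sheet_3 and sink_2 below 0.015 m and angle between the x axis of sheet_3 and the x axis of sink_2, either way round below 0.15 rad)) and x of sink_3 in the frame of seat between -0.008 and 0.008 m and y of sink_3 in the frame of seat between -0.009 and 0.009 m and (z of sink_3 in the frame of seat between 0.022 and 0.03 m or z of sink_3 in the frame of seat between 0.048 and 0.056 m or z of sink_3 in the frame of seat between 0.074 and 0.082 m) and ((z of sheet_1 in the frame of sink_3 between -0.009 and -0.003 m and horizontal distance between sheet_1 and sink_3 below 0.015 m and angle between the x axis of sheet_1 and the x axis of sink_3, either way round below 0.15 rad) or (z of sheet_2 in the frame of sink_3 between -0.009 and -0.003 m and horizontal distance between sheet_2 and sink_3 below 0.015 m and angle between the x axis of sheet_2 and the x axis of sink_3, either way round below 0.15 rad) or (z of sheet_3 in the frame of sink_3 between -0.009 and -0.003 m and horizontal distance between sheet_3 and sink_3 below 0.015 m and angle between the x axis of sheet_3 and the x axis of sink_3, either way round below 0.15 rad)) and (height (world z) of sheet_1 below 0.01 m or (z of sheet_1 in the frame of sink_1 between -0.009 and -0.003 m and horizontal distance between sheet_1 and sink_1 below 0.015 m and angle between the x axis of sheet_1 and the x axis of sink_1, either way round below 0.15 rad) or (z of sheet_1 in the frame of sink_2 between -0.009 and -0.003 m and horizontal distance between sheet_1 and sink_2 below 0.015 m and angle between the x axis of sheet_1 and the x axis of sink_2, either way round below 0.15 rad) or (z of sheet_1 in the frame of sink_3 between -0.009 and -0.003 m and horizontal distance between sheet_1 and sink_3 below 0.015 m and angle between the x axis of sheet_1 and the x axis of sink_3, either way round below 0.15 rad)) and (height (world z) of sheet_2 below 0.01 m or (z of sheet_2 in the frame of sink_1 between -0.009 and -0.003 m and horizontal distance between sheet_2 and sink_1 below 0.015 m and angle between the x axis of sheet_2 and the x axis of sink_1, either way round below 0.15 rad) or (z of sheet_2 in the frame of sink_2 between -0.009 and -0.003 m and horizontal distance between sheet_2 and sink_2 below 0.015 m and angle between the x axis of sheet_2 and the x axis of sink_2, either way round below 0.15 rad) or (z of sheet_2 in the frame of sink_3 between -0.009 and -0.003 m and horizontal distance between sheet_2 and sink_3 below 0.015 m and angle between the x axis of sheet_2 and the x axis of sink_3, either way round below 0.15 rad)) and (height (world z) of sheet_3 below 0.01 m or (z of sheet_3 in the frame of sink_1 between -0.009 and -0.003 m and horizontal distance between sheet_3 and sink_1 below 0.015 m and angle between the x axis of sheet_3 and the x axis of sink_1, either way round below 0.15 rad) or (z of sheet_3 in the frame of sink_2 between -0.009 and -0.003 m and horizontal distance between sheet_3 and sink_2 below 0.015 m and angle between the x axis of sheet_3 and the x axis of sink_2, either way round below 0.15 rad) or (z of sheet_3 in the frame of sink_3 between -0.009 and -0.003 m and horizontal distance between sheet_3 and sink_3 below 0.015 m and angle between the x axis of sheet_3 and the x axis of sink_3, either way round below 0.15 rad)) and linear speed of each of sink_0, sink_1, sink_2, sink_3 below 0.02 m/s); the robot touches nothing.
It fails at once if a bystander (bottle, black box) is moved more than 30 mm (distance of any of bottle, hub from where it was at the start of the episode above 0.03 m).
Of sink_1, sink_2, sink_3 only 2 to 3 are there at a start; the rules pass over those that are not, and their reading is None.
At some moment in a run one of sink_1, sink_2, sink_3, sheet_1, sheet_2, sheet_3 may be knocked a few centimetres aside while the robot is not near it.
Once in a run the grip may slacken for a moment while it holds something.
It also fails if it takes over 210 s, if anything falls off the work surface, if the arm or the gripper's body presses on something with over 40 N, if the wrist force passes 120 N, or if a joint passes its speed limit or range.

## Working session

There is one attempt and no reset: what is moved stays moved. The work goes in short steps, Python scripts to look and compute and a tool call to move; the robot and the scene stay as the last step left them, time stands still between calls to the robot, and variables do not carry over. Pictures are saved under pics/ and viewed, about 12 in all and at most 16, crops included, and the job is handed in when it is done.

Besides the shell and the picture viewer there is one more tool, called after ">>>" as name(argument=value, ...), one argument or row to a line, values as JSON. arm_command: Moves the arm, as the interface text tells. Its arguments: {"type":"object","properties":{"moves":{"type":"array","items":{"type":"array"}},"force":{"type":"number"}},"required":["moves"]}

```bash
mkdir -p pics; cat > h.py <<'E'
import numpy as np, cv2
from workcell import r
from scipy.spatial.transform import Rotation as Ro
def cam(n):
    p,d=r.read_camera(n); return p,d,r.camera_params(n)
def save(n,p): cv2.imwrite('pics/'+n+'.png',p[:,:,::-1])
def toworld(c,uv,d):
    # pinhole, uv Nx2 pixels, d depth
    K=np.array(c['mtx']);uv=np.atleast_2d(uv);d=np.atleast_1d(d)
    x=np.c_[(uv[:,0]-K[0,2])/K[0,0]*d,(uv[:,1]-K[1,2])/K[1,1]*d,d]
    return (x-np.array(c['t']))@np.array(c['R'])
def cloud(c,d):
    v,u=np.mgrid[:d.shape[0],:d.shape[1]]
    return toworld(c,np.c_[u.ravel(),v.ravel()],d.ravel()).reshape(*d.shape,3)
def onplane(c,uv,z):
    K=np.array(c['mtx']);R=np.array(c['R']);o=-R.T@np.array(c['t'])
    g=R.T@np.array([(uv[0]-K[0,2])/K[0,0],(uv[1]-K[1,2])/K[1,1],1]); return o+g*(z-o[2])/g[2]
def proj(c,X):
    x=np.array(c['R'])@X+np.array(c['t']);K=np.array(c['mtx']);x=K@x;return x[:2]/x[2]
E
cat > a.py <<'E'
from h import *
for n in ['scene','side']:
    p,d,c=cam(n); save(n+'0',p); np.savez(n+'0.npz',p=p,d=d)
    print(n,'cam at',-np.array(c['R']).T@c['t'], np.array(c['mtx']).tolist())
    P=cloud(c,d)
    for l in ['seat','fence_grip','lever_knob','lever_pivot','sink_1','sheet_1','bottle','hub']:
        for q in r.landmark_of(n,l):
            u=np.array(q['point'])*[560,420]; i=np.clip(u.astype(int),0,[559,419])
            print(l,round(q['conf'],2),u.round(0),P[i[1],i[0]].round(3), d[i[1],i[0]]>0)
o=r.observe();print(o,r.hold_point_z)
E
python3 a.py
```

```text
scene cam at [ 0.19382847 -0.55495933  0.88838055] [[523.8517264047287, 0.0, 281.78375881820307], [0.0, 523.8517264047287, 206.19256384522356], [0.0, 0.0, 1.0]]
seat 0.77 [277. 245.] [0.589 0.128 0.024] True
seat 0.23 [238. 308.] [0.443 0.028 0.014] True
fence_grip 0.61 [311. 257.] [0.604 0.014 0.092] True
fence_grip 0.52 [238. 311.] [0.439 0.024 0.011] True
lever_knob 0.7 [303. 272.] [ 0.558 -0.026  0.112] True
lever_knob 0.16 [349. 228.] [0.762 0.091 0.024] True
lever_pivot 0.61 [323. 276.] [ 0.613 -0.017  0.06 ] True
sink_1 0.98 [282. 246.] [0.573 0.079 0.076] True
sink_1 0.91 [269. 359.] [ 0.438 -0.106  0.017] True
sink_1 0.75 [239. 308.] [0.444 0.024 0.017] True
sheet_1 0.97 [206. 269.] [0.432 0.16  0.005] True
sheet_1 0.82 [232. 193.] [0.589 0.357 0.005] True
sheet_1 0.59 [188. 229.] [0.444 0.294 0.004] True
bottle 0.64 [321. 207.] [0.758 0.199 0.006] True
bottle 0.59 [309. 259.] [0.602 0.016 0.081] True
hub 0.8 [350. 227.] [0.766 0.093 0.023] True
side cam at [ 0.54627567 -0.7446263   0.54957505] [[499.0666774240792, 0.0, 279.998095463222], [0.0, 499.0666774240792, 210.4510267
[... 845 characters left out ...]
_s': 0.9, 'joints': array([ 1.31011653,  0.46859579, -0.04856631,  1.53245023,  0.02414035,
        1.14103007, -0.08232339]), 'qvel': array([-3.60533834e-04,  3.93269154e-04,  4.62803583e-04, -3.27228098e-04,
        9.44668751e-05, -1.79953412e-03, -2.11454198e-03]), 'joint_torque': array([ 4.57065426e-04, -5.10146320e+01, -4.63031558e-02, -2.38011307e+01,
        1.09520418e-02,  9.30620445e-04, -2.13662730e-05]), 'tcp_pos': array([ 0.1550768 , -0.65698032,  0.23135871]), 'ee_rot': array([3.14148951e+00, 9.98798719e-06, 2.31752028e-01]), 'force': array([-0.77678897, -0.1537142 , -0.50940871]), 'ft_torque': array([0.02987397, 0.02571091, 0.03280158]), 'opening': 0.08556379443926658} 0.0187
```

View pics/scene0.png

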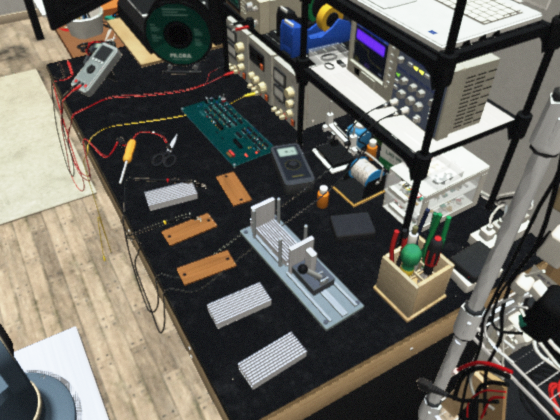

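View pics/side0.png

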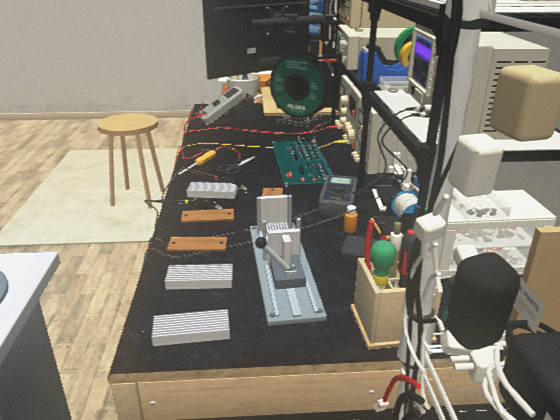

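```bash
cat > b.py <<'E'
from h import *
import sys
def fuse(tag):
    pts=[];col=[]
    for n in ['scene','side']:
        z=np.load(n+tag+'.npz');c=r.camera_params(n);P=cloud(c,z['d']);m=z['d']>0
        pts.append(P[m]);col.append(z['p'][m])
    return np.vstack(pts),np.vstack(col)
def rects(tag):
    out=[]
    for n in ['scene','side']:
        z=np.load(n+tag+'.npz');c=r.camera_params(n);P=cloud(c,z['d']);p=z['p'].astype(int)
        hsv=cv2.cvtColor(z['p'],cv2.COLOR_RGB2HSV)
        reg=(P[...,0]>.33)&(P[...,0]<.95)&(P[...,1]>-.5)&(P[...,1]<.6)&(z['d']>0)
        for nm,m in [('sink',reg&(P[...,2]>.013)&(P[...,2]<.027)),('sheet',reg&(P[...,2]>.003)&(P[...,2]<.0095)&(hsv[...,1]>70))]:
            k,lab,st,_=cv2.connectedComponentsWithStats(m.astype(np.uint8),connectivity=4)
            for i in range(1,k):
                if st[i,4]<250: continue
                X=P[lab==i]; (cx,cy),(w,h),a=cv2.minAreaRect((X[:,:2]*1000).astype(np.float32))
                if w<h: w,h,a=h,w,a-90
                print(n,nm,st[i,4],'c',round(cx),round(cy),'size',round(w),round(h),'ang',round(a,1),'z',round(float(np.median(X[:,2]))*1000,1))
if __name__=='__main__':
    rects(sys.argv[1])
    X,C=fuse(sys.argv[1])
    m=(X[:,0]>.3)&(X[:,0]<.95)&(X[:,1]>-.5)&(X[:,1]<.6)&(X[:,2]<.25)&(X[:,2]>-.02); X=X[m];C=C[m]
    o=np.argsort(X[:,2]);X=X[o];C=C[o]
    im=np.zeros((500,800,3),np.uint8) # 0.7 px/mm : image right=-y, up=+x
    u=((.6-X[:,1])*720).astype(int);v=((.95-X[:,0])*720).astype(int)
    ok=(u>=0)&(u<800)&(v>=0)&(v<500);im[v[ok],u[ok]]=C[ok]
    save('top'+sys.argv[1],im)
E
python3 b.py 0
```

```text
scene sink 411 c 898 351 size 89 74 ang 86.7 z 19.8
scene sink 767 c 456 415 size 129 59 ang -7.1 z 17.9
scene sink 892 c 776 97 size 96 72 ang -21.7 z 24.1
scene sink 256 c 570 131 size 121 18 ang -84.1 z 18.8
scene sink 1230 c 448 34 size 121 54 ang -1.3 z 17.5
scene sink 279 c 751 -137 size 140 71 ang -39.3 z 19.6
scene sink 1433 c 445 -108 size 121 54 ang 4.3 z 17.6
scene sheet 535 c 600 367 size 124 50 ang 85.8 z 5.3
scene sheet 680 c 446 290 size 120 56 ang 3.5 z 5.3
scene sheet 852 c 433 164 size 121 55 ang -1.9 z 5.1
side sink 528 c 450 415 size 120 62 ang -6.8 z 19.0
side sink 466 c 753 105 size 72 47 ang 70.0 z 24.6
side sink 1196 c 447 33 size 120 56 ang -2.1 z 18.8
side sink 468 c 630 -50 size 91 68 ang -68.8 z 17.3
side sink 348 c 728 -126 size 105 43 ang -58.3 z 20.2
side sink 1777 c 445 -108 size 120 55 ang 4.7 z 18.6
side sheet 560 c 444 289 size 119 56 ang 1.6 z 5.6
side sheet 751 c 432 163 size 121 54 ang -2.6 z 5.6
side sheet 313 c 743 -114 size 106 51 ang -85.7 z 7.0
```

```bash
cat > c.py <<'E'
from b import *
X,C=fuse('0')
m=(X[:,0]>.45)&(X[:,0]<.75)&(X[:,1]>-.2)&(X[:,1]<.28)
X=X[m];C=C[m]
P=X[(X[:,2]>.008)&(X[:,2]<.017)]
# keep biggest blob in grid
g=np.zeros((300,480),np.uint8);i=((P[:,:2]-[.45,-.2])*1000).astype(int);g[i[:,0],i[:,1]]=255
g=cv2.morphologyEx(g,cv2.MORPH_CLOSE,np.ones((9,9)));k,lab,st,_=cv2.connectedComponentsWithStats(g)
b=1+np.argmax(st[1:,4]);S=P[lab[i[:,0],i[:,1]]==b]
rc=cv2.minAreaRect((S[:,:2]*1000).astype(np.float32));print('plate',rc,len(S),S[:,2].mean())
yaw=np.deg2rad(95.0)
(w,h),a=rc[1],rc[2]
yaw=np.deg2rad(a+90 if w<h else a); yaw=yaw%np.pi;print('yaw',np.rad2deg(yaw))
ex=np.array([np.cos(yaw),np.sin(yaw)]);ey=np.array([-ex[1],ex[0]])
q=(X[:,:2]-np.array(rc[0])/1000);Q=np.c_[q@ex,q@ey,X[:,2]]*1000
for lo,hi in[(25,35),(60,75),(75,88),(88,98),(98,106),(106,130)]:
    s=Q[(Q[:,2]>lo)&(Q[:,2]<hi)&(abs(Q[:,1])<60)]
    H=np.histogram2d(s[:,0],s[:,1],bins=[np.arange(-170,175,10),np.arange(-60,65,10)])[0].astype(int)
    print(lo,hi)
    for j in range(H.shape[0]):
        if H[j].sum(): print(-170+10*j,H[j])
E
python3 c.py
```

```text
plate ((591.2244873046875, 60.030364990234375), (129.93679809570312, 327.2027587890625), 4.793128490447998) 4863 0.011753704495343747
yaw 94.793128490448
25 35
-100 [ 0  0 14 12  5  5  8  1  0  0  0  0]
-90 [ 0  5 19 29 34 34 29 26  0  0  0  0]
-80 [ 0  0  0  0  0  0  0 16  0  0  0  0]
-70 [ 0  0  0  0  0  0  0 11  0  0  0  0]
-60 [ 0  0  0  0  0  0  0 10  0  0  0  0]
-50 [ 0  0  0  0  0  0  0 13  0  0  0  0]
-40 [ 0  0  0  0  0  0  0 13  0  0  0  0]
-30 [ 0  0  0  0  0  0  0 10  0  0  0  0]
-20 [ 0  0  0  0  0  0  0 18  0  0  0  0]
-10 [ 0  0  0  0  0  0  0 13  0  0  0  0]
10 [ 0  1  0  0  0  0 12  8  0  0  0  0]
20 [ 2  0  0  0  0  4 16  4 14  0  0  0]
30 [ 0  0  0  0  3 15  7  0  0  0  0  0]
40 [ 0  3  9 12 14  8  5  1  0  0  0  0]
50 [ 0  2 12 14  9  1 13  0  0  0  0  0]
60 [ 0  0 16 17  4  8 20  2  0  0  0  0]
70 [ 0  3  9 12  3 14 17  0  0  0  0  0]
80 [ 0  3 12 15 15 10 15  0  0  0  0  0]
90 [ 0  1 14 13  9 12 15  0  0  0  0  0]
100 [ 0  5 18 16 12 16 19  0  0  0  0  0]
110 [ 0  6 19 22 15 18 17  0  1  0  0  0]
120 [ 1 24 13 21 13 18 11 18  6  0  0  0]
130 [ 0 13 31 28 28 25 1
[... 1376 characters left out ...]
0  2 29 18  0  0  0  0  0  0]
-30 [0 0 0 0 6 3 0 0 0 0 0 0]
-20 [ 0  5 11 13 10 14 14  4  0  0  0  0]
-10 [ 0  9 24 26 22 29 30 19  0  0  0  0]
10 [ 0 13  0  0  0  0  0  2  6  0  0  0]
20 [ 2 17  0  0  0  0  0 18  9  0  0  0]
120 [ 3 28  0  0  0  0  0 20  8  0  0  0]
130 [ 0  7 24 19 21 22 24 10  0  0  0  0]
140 [ 0  4  8  8  8 11  8  3  0  0  0  0]
98 106
-90 [ 0  0  0  0  0  0  0  0 25  7  0  0]
-80 [0 0 0 0 0 0 0 1 9 1 0 0]
-50 [0 0 0 0 1 0 0 0 0 0 0 0]
10 [0 3 0 0 0 0 0 0 0 0 0 0]
20 [0 7 0 0 0 0 0 5 2 0 0 0]
110 [0 0 0 0 0 0 0 1 0 0 0 0]
120 [0 2 0 0 0 0 0 6 2 0 0 0]
106 130
-90 [ 0  0  0  0  0  0  0  0  9 75 43  0]
-80 [ 0  0  0  0  0  0  0  0  5 35 29  0]
-70 [0 0 0 0 0 0 0 0 0 0 1 0]
```

View pics/top0.png

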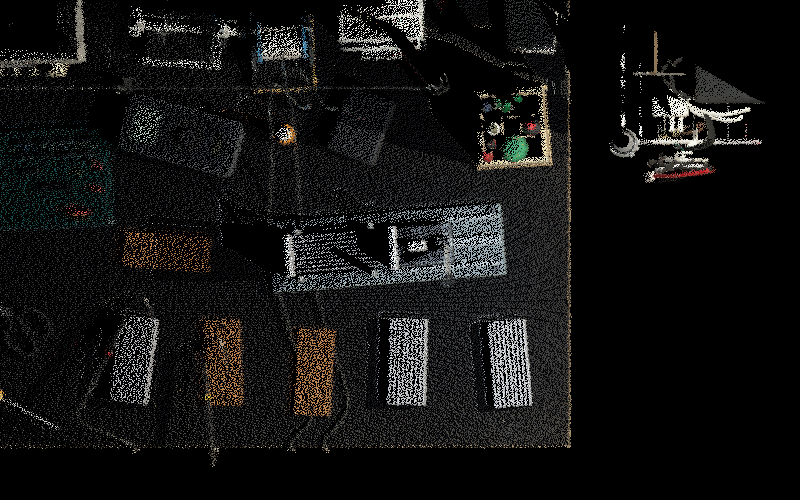

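```bash
cat >> c.py <<'E'
print('-----')
def rng(s,k): return np.percentile(s[:,k],[2,50,98]).round(1)
for n,x0,x1,lo,hi in[('stop',127,146,40,90),('fence',-27,-3,40,90),('post-',12,32,45,99),('post+',112,129,45,99)]:
    s=Q[(Q[:,0]>x0)&(Q[:,0]<x1)&(Q[:,2]>lo)&(Q[:,2]<hi)&(abs(Q[:,1])<60)]
    if 'post' in n:
        for sg in (-1,1):
            t=s[(s[:,1]+12)*sg>20];print(n,sg,len(t),'x',rng(t,0),'y',rng(t,1))
    else:
        print(n,'x',rng(s,0),'y',rng(s,1))
        # face slope over y
        t=s[(s[:,2]<86)&(s[:,1]>-42)&(s[:,1]<10)];f=np.polyfit(t[:,1],t[:,0],1);print('slope deg',np.rad2deg(np.arctan(f[0])))
s=Q[(Q[:,2]>27)&(Q[:,2]<36)&(Q[:,0]>30)&(Q[:,0]<129)&(abs(Q[:,1]+13)<30)]
print('sink0',rng(s,0),rng(s,1))
rc2=cv2.minAreaRect(s[:,:2].astype(np.float32));print(rc2)
s=Q[(Q[:,2]>85)&(Q[:,2]<100)&(Q[:,0]>-70)&(Q[:,0]<-28)&(abs(Q[:,1]+13)<30)];print('bar',rng(s,0),rng(s,1),rng(s,2))
s=Q[(Q[:,2]>100)&(Q[:,0]<-60)];print('knob',rng(s,0),rng(s,1),rng(s,2))
# plate edges: z 8..15
s=Q[(Q[:,2]>9)&(Q[:,2]<15)&(abs(Q[:,1])<75)];print('plate y hist',np.histogram(s[:,1],np.arange(-75,80,5)))
print('o',np.array(rc[0])/1000,'ex',ex,'ey',ey)
E
python3 c.py | sed '1,/-----/d'
```

```text
stop x [131.2 134.9 140.7] y [-43.2 -15.7  13.7]
slope deg 0.12149406110125495
fence x [-22.2 -10.9  -4.5] y [-42.1  -7.6  16. ]
slope deg 0.520276247681207
post- -1 98 x [17.5 20.8 25.8] y [-50.3 -46.  -42.9]
post- 1 144 x [17.9 20.8 24.6] y [15.7 19.7 22.9]
post+ -1 133 x [118.9 122.6 127.5] y [-50.3 -46.7 -43.1]
post+ 1 153 x [119.9 123.  127.3] y [14.8 19.1 22.6]
sink0 [ 35.6  92.9 127.3] [-40.5 -15.4   9.6]
((80.82478332519531, -16.0555419921875), (98.76163482666016, 57.992069244384766), 4.875709056854248)
bar [-52.5 -44.8 -29.6] [-20.  -12.2  -6.6] [85.6 93.9 96.7]
knob [-231.7 -184.4  -78.4] [-144.6 -126.2   41.8] [100.7 129.2 176. ]
plate y hist (array([  0,   0, 207, 322, 206,  51, 149, 159, 151, 158,  86,  27,  21,
       112, 158, 163, 216, 229, 156, 431, 473, 491,  97,   0,   2,   0,
         1,   0,   1,   0]), array([-75, -70, -65, -60, -55, -50, -45, -40, -35, -30, -25, -20, -15,
       -10,  -5,   0,   5,  10,  15,  20,  25,  30,  35,  40,  45,  50,
        55,  60,  65,  70,  75]))
o [0.59122449 0.06003036] ex [-0.08355833  0.99650289] ey [-0.99650289 -0.08355833]
```

```bash
cat > plan.py <<'E'
from h import *
import json,math
S=np.array([.5994,.1330]);YJ=math.radians(94.8)
ex=np.array([math.cos(YJ),math.sin(YJ)]);ey=np.array([-ex[1],ex[0]])
def W(sx,sy,z): return np.r_[S+sx*1e-3*ex+sy*1e-3*ey,z]   # seat mm -> world, z world m
def plan(wps,step=.058,start=None):
    """wps: (pos, yaw, grip[, repeat]); prints calls of 5 rows, from the current observed/committed pose"""
    o=r.observe()
    p,y=(np.array(o['tcp_pos']),o['ee_rot'][2]) if start is None else start
    rows=[]
    for w in wps:
        q,yt,g=w[:3];n=w[3] if len(w)>3 else 0
        st=w[4] if len(w)>4 else step
        dy=(yt-y+math.pi)%(2*math.pi)-math.pi if abs(yt-y)>2*math.pi else yt-y
        k=max(1,math.ceil(np.linalg.norm(q-p)/st-1e-6),math.ceil(abs(dy)/.175))
        for i in range(1,k+1): rows.append((p+(q-p)*i/k,y+dy*i/k,g))
        rows+= [(q,yt,g)]*n
        p,y=q,yt
    o0=r.observe();cp,cy=(np.array(o0['tcp_pos']),o0['ee_rot'][2]) if start is None else start
    for i in range(0,len(rows),5):
        R=Ro.from_euler('xyz',[math.pi,0,cy]).as_matrix();out=[]
        for q,yy,g in rows[i:i+5]:
            s=(R.T@(q-cp)).round(3);t=round(cy-yy,3);out.append([s.tolist(),t,g])
        print(json.dumps(out).replace(' ',''))
        cp=cp+R@np.array(out[-1][0]);cy=cy-out[-1][1]
    print('end',cp.round(3),round(cy,3),'rows',len(rows))
E
python3 - <<'E'
from plan import *
plan([(W(-154,95,.20),YJ,-1),(W(-154,95,.097),YJ,-1,1)])
E
```

```text
[[[0.038,-0.041,0.002],-0.109,-1],[[0.076,-0.081,0.005],-0.219,-1],[[0.115,-0.122,0.007],-0.328,-1],[[0.153,-0.163,0.01],-0.438,-1],[[0.191,-0.203,0.012],-0.547,-1]]
[[[0.054,-0.015,0.002],-0.11,-1],[[0.108,-0.03,0.005],-0.219,-1],[[0.162,-0.045,0.007],-0.329,-1],[[0.216,-0.059,0.01],-0.438,-1],[[0.269,-0.074,0.012],-0.547,-1]]
[[[0.054,0.015,0.003],-0.11,-1],[[0.108,0.031,0.005],-0.219,-1],[[0.161,0.046,0.007],-0.329,-1],[[0.161,0.046,0.059],-0.329,-1],[[0.161,0.046,0.11],-0.329,-1]]
[[[0.0,0.0,0.0],0.0,-1]]
end [ 0.518 -0.029  0.097] 1.655 rows 16
```

>>> arm_command(
  moves=[
    [[0.038,-0.041,0.002],-0.109,-1],
    [[0.076,-0.081,0.005],-0.219,-1],
    [[0.115,-0.122,0.007],-0.328,-1],
    [[0.153,-0.163,0.01],-0.438,-1],
    [[0.191,-0.203,0.012],-0.547,-1],
  ],
  force=60,
)

```text
time_s: 1.52
tcp_pos: [0.2952, -0.4139, 0.2195]
ee_rot: [3.141, 0.0, 0.782]
force: [0.9, -0.2, -0.1]
opening: 0.0002
```

>>> arm_command(
  moves=[
    [[0.054,-0.015,0.002],-0.11,-1],
    [[0.108,-0.03,0.005],-0.219,-1],
    [[0.162,-0.045,0.007],-0.329,-1],
    [[0.216,-0.059,0.01],-0.438,-1],
    [[0.269,-0.074,0.012],-0.547,-1],
  ],
)

```text
time_s: 2.15
tcp_pos: [0.4347, -0.1724, 0.2077]
ee_rot: [3.14, 0.001, 1.329]
force: [1.5, -0.4, 0.6]
opening: 0.0001
```

>>> arm_command(
  moves=[
    [[0.054,0.015,0.003],-0.11,-1],
    [[0.108,0.031,0.005],-0.219,-1],
    [[0.161,0.046,0.007],-0.329,-1],
    [[0.161,0.046,0.007],-0.329,-1],
  ],
)

```text
time_s: 2.65
tcp_pos: [0.5191, -0.0238, 0.2007]
ee_rot: [3.14, -0.003, 1.663]
force: [-0.6, -1.0, 0.3]
opening: 0.0001
```

```bash
cat > wl.py <<'E'
from h import *
def wcam(name):
    o=r.observe();p,d=r.read_camera('wrist');c=r.camera_params('wrist');save(name,p)
    T=np.eye(4);T[:3,:3]=Ro.from_euler('xyz',o['ee_rot']).as_matrix();T[:3,3]=o['tcp_pos']
    return p,d,np.array(c['mtx']),T@np.array(c['hand_eye'])
def wray(K,T,uv):
    q=np.array([(uv[0]-K[0,2])/K[0,0],(uv[1]-K[1,2])/K[1,1]]);th=np.linalg.norm(q)
    v=np.r_[q/th*np.sin(th),np.cos(th)] if th>1e-9 else np.array([0,0,1.])
    return T[:3,3],T[:3,:3]@v
def wplane(K,T,uv,z):
    o,g=wray(K,T,uv);return o+g*(z-o[2])/g[2]
def wcloud(d,K,T):
    v,u=np.mgrid[:420,:560];a=(u-K[0,2])/K[0,0];b=(v-K[1,2])/K[1,1];th=np.hypot(a,b)+1e-9
    X=np.stack([a/th*np.tan(th)*d,b/th*np.tan(th)*d,d],-1);X[(d<=0)|(th>1.4)]=np.nan
    return X@T[:3,:3].T+T[:3,3]
E
python3 - <<'E'
from wl import *
from plan import *
o=r.observe();print(o['time_s'],o['tcp_pos'],o['ee_rot'],o['force'],o['joints'].round(2),o['opening'])
p,d,K,T=wcam('w1');print(T[:3,3],K)
P=wcloud(d,K,T)
for l in['lever_knob','fence_grip','seat','lever_pivot']:
    for q in r.landmark_of('wrist',l):
        u=np.array(q['point'])*[560,420];i=u.astype(int);X=P[min(i[1],419),min(i[0],559)]
        s=(X[:2]-S)*1000;print(l,round(q['conf'],2),u.round(),X.round(3),'seat',(s@ex).round(1),(s@ey).round(1))
plan([(W(-154,95,.097),YJ,-1,1)])
E
```

```text
2.65 [ 0.51906387 -0.02382147  0.20072936] [ 3.13954479e+00 -2.79436574e-03  1.66308052e+00] [-0.62869738 -0.97171715  0.27009932] [ 0.51  0.32 -0.66  1.91  0.23  0.99 -0.16] 6.486013008013252e-05
[0.51177182 0.04426335 0.34390849] [[325.1922621    0.         275.47833524]
 [  0.         325.1922621  213.16236685]
 [  0.           0.           1.        ]]
lever_knob 0.74 [336. 217.] [ 0.561 -0.016  0.123] seat -145.1 50.9
lever_knob 0.19 [208. 254.] [ 0.451 -0.1    0.014] seat -219.7 167.7
fence_grip 0.59 [390. 164.] [0.605 0.025 0.096] seat -108.6 3.4
lever_pivot 0.95 [375. 199.] [ 0.61  -0.011  0.061] seat -144.5 1.8
lever_pivot 0.68 [209.  13.] [0.43  0.161 0.006] seat 42.5 166.0
[[[0.001,0.0,0.052],-0.001,-1],[[0.002,0.001,0.103],-0.003,-1],[[0.002,0.001,0.103],-0.003,-1]]
end [ 0.518 -0.029  0.097] 1.655 rows 3
```

View pics/w1.png

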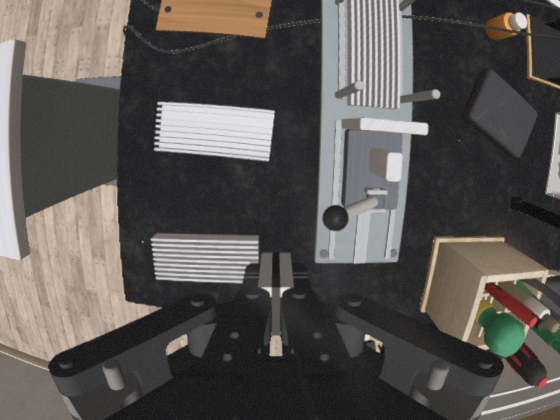

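>>> arm_command(
  moves=[
    [[0.005,0.0,0.052],0,-1],
    [[0.005,0.001,0.103],0,-1],
    [[0.005,0.001,0.103],0,-1],
  ],
)

```text
time_s: 3.28
tcp_pos: [0.5149, -0.0254, 0.0945]
ee_rot: [-3.134, -0.0, 1.653]
force: [0.5, 0.3, 0.7]
opening: 0.0002
```

```bash
python3 - <<'E'
from wl import *
from plan import *
o=r.observe();print(o['time_s'],o['tcp_pos'],o['ee_rot'])
p,d,K,T=wcam('w2')
P=wcloud(d,K,T);Q=P.reshape(-1,3);s=(Q[:,:2]-S)*1000;Q=np.c_[s@ex,s@ey,Q[:,2]*1000]
k=Q[(Q[:,2]>103)&(Q[:,2]<122)&(Q[:,0]<-130)&(Q[:,0]>-170)&(abs(Q[:,1]-54)<16)];print('knob',np.percentile(k,[2,50,98],axis=0).round(1))
k=Q[(Q[:,2]>85)&(Q[:,2]<102)&(Q[:,0]<-95)&(Q[:,0]>-130)&(abs(Q[:,1])<12)];print('bar',np.percentile(k,[2,50,98],axis=0).round(1))
b=-150;a=[(W(b,75,.099),YJ,-1),(W(b,55,.106),YJ,-1),(W(b,40,.111),YJ,-1),(W(b,25,.113),YJ,-1),(W(b,10,.111),YJ,-1),(W(b,-4,.106),YJ,-1),(W(b,-17,.1),YJ,-1),(W(b,-26,.096),YJ,-1),(W(b,-32,.094),YJ,-1,1)]
plan(a)
E
```

```text
3.275 [ 0.51489843 -0.02537499  0.09449097] [-3.13354778e+00 -4.66281441e-04  1.65282434e+00]
knob [[-155.    40.8  109.3]
 [-144.5   51.6  118.6]
 [-138.9   58.5  121.8]]
bar [[-121.6   -7.1   85.5]
 [-109.9    2.3   95.5]
 [ -99.     5.8   97.3]]
[[[0.0,0.02,-0.002],-0.001,-1],[[0.0,0.04,-0.009],-0.001,-1],[[0.0,0.055,-0.014],-0.001,-1],[[0.0,0.07,-0.016],-0.001,-1],[[0.001,0.085,-0.014],-0.001,-1]]
[[[-0.0,0.014,0.005],-0.0,-1],[[-0.0,0.027,0.011],-0.0,-1],[[-0.0,0.036,0.015],-0.0,-1],[[-0.0,0.042,0.017],-0.0,-1],[[-0.0,0.042,0.017],-0.0,-1]]
end [ 0.644 -0.013  0.094] 1.654 rows 10
```

>>> arm_command(
  moves=[
    [[0.0,0.02,-0.004],0,-1],
    [[0.0,0.04,-0.011],0,-1],
    [[0.0,0.055,-0.016],0,-1],
    [[0.0,0.07,-0.018],0,-1],
    [[0.001,0.085,-0.016],0,-1],
  ],
)

```text
time_s: 3.95
tcp_pos: [0.6046, -0.0163, 0.1155]
ee_rot: [3.138, 0.001, 1.653]
force: [-0.3, -0.2, 0.7]
opening: 0.0
```

>>> arm_command(
  moves=[
    [[0,0.014,0.005],0,-1],
    [[0,0.027,0.011],0,-1],
    [[0,0.036,0.015],0,-1],
    [[0,0.042,0.017],0,-1],
    [[0,0.042,0.017],0,-1],
  ],
)

```text
time_s: 4.58
tcp_pos: [0.6435, -0.0121, 0.0956]
ee_rot: [-3.139, 0.0, 1.655]
force: [-2.9, -1.1, 0.1]
opening: -0.0
```

```bash
python3 - <<'E'
from wl import *
from plan import *
o=r.observe();print(o['time_s'],o['tcp_pos'],o['force'])
p,d,c=cam('scene');P=cloud(c,d).reshape(-1,3)
p2,d2,c2=cam('side');P=np.vstack([P,cloud(c2,d2).reshape(-1,3)])
save('s3',np.vstack([p[180:360,180:460],p2[180:360,180:460]]))
E
```

```text
4.575 [ 0.64353182 -0.01208618  0.09558215] [-2.85258905 -1.14408143  0.08841814]
```

View pics/s3.png

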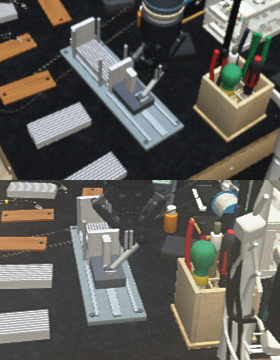

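>>> arm_command(
  moves=[
    [[0,0.004,0.002],0,-1],
    [[0,0.008,0.003],0,-1],
    [[0,0.008,0.003],0,-1],
  ],
)

```text
time_s: 5.05
tcp_pos: [0.6456, -0.012, 0.0946]
ee_rot: [-3.126, 0.003, 1.655]
force: [-22.3, -2.1, 21.0]
opening: 0.0003
```

```bash
python3 - <<'E'
from wl import *
from plan import *
p,d,K,T=wcam('w4')
P=wcloud(d,K,T);Q=P.reshape(-1,3);s=(Q[:,:2]-S)*1000;Q=np.c_[s@ex,s@ey,Q[:,2]*1000]
k=Q[(Q[:,2]>95)&(Q[:,2]<125)&(Q[:,0]<-130)&(Q[:,0]>-170)&(Q[:,1]<-30)&(Q[:,1]>-75)];print('knob',len(k),np.percentile(k,[2,50,98],axis=0).round(1))
k=Q[(Q[:,2]>85)&(Q[:,2]<102)&(Q[:,0]<-95)&(Q[:,0]>-130)&(abs(Q[:,1])<12)];print('bar',np.percentile(k,[2,50,98],axis=0).round(1))
b=-111
plan([(W(-150,-25,.16),YJ,-1),(W(b,0,.15),YJ,0,0),(W(b,0,.15),YJ,0,2),(W(b,0,.081),YJ,0,1),(W(b,0,.081),YJ,-1,3)])
E
```

```text
knob 2285 [[-151.2  -64.2   99.4]
 [-141.3  -49.7  114.6]
 [-136.7  -30.7  124.3]]
bar [[-121.8   -9.    86.5]
 [-109.6   -3.1   95.8]
 [ -99.1    4.3   97.4]]
[[[-0.001,-0.004,-0.033],0.0,-1],[[-0.002,-0.009,-0.065],0.0,-1],[[0.037,-0.034,-0.055],0.0,0],[[0.037,-0.034,-0.055],0.0,0],[[0.037,-0.034,-0.055],0.0,0]]
[[[0.0,0.0,-0.0],0.0,0],[[0.0,0.0,0.034],0.0,0],[[0.0,0.0,0.069],0.0,0],[[0.0,0.0,0.069],0.0,0],[[0.0,0.0,0.069],0.0,-1]]
[[[0.0,0.0,-0.0],0.0,-1],[[0.0,0.0,-0.0],0.0,-1],[[0.0,0.0,-0.0],0.0,-1]]
end [0.609 0.022 0.081] 1.655 rows 13
```

>>> arm_command(
  moves=[
    [[0,-0.012,-0.035],0,-1],
    [[0.0,-0.012,-0.067],0,-1],
    [[0.037,-0.04,-0.057],0,0],
    [[0.037,-0.04,-0.057],0,0],
    [[0.037,-0.04,-0.057],0,0],
  ],
)

```text
time_s: 5.72
tcp_pos: [0.6105, 0.0219, 0.1509]
ee_rot: [3.139, 0.001, 1.655]
force: [0.5, 0.2, -1.0]
opening: 0.0426
```

```bash
python3 - <<'E'
from wl import *
from plan import *
b=-111;o=r.observe();print(o['tcp_pos'],o['opening'])
plan([(W(b,0,.079),YJ,0,1),(W(b,0,.079),YJ,-1,2),(W(b-25,0,.079),YJ,-1,0,.015),(W(b-50,0,.079),YJ,-1,0,.015),(W(b-63,0,.079),YJ,-1,2,.015)])
E
```

```text
[0.61046632 0.02188044 0.15085148] 0.042627806130085724
[[[0.0,-0.001,0.036],0.0,0],[[0.001,-0.002,0.072],0.0,0],[[0.001,-0.002,0.072],0.0,0],[[0.001,-0.002,0.072],0.0,-1],[[0.001,-0.002,0.072],0.0,-1]]
[[[-0.0,0.0,-0.0],0.0,-1],[[-0.013,0.0,-0.0],0.0,-1],[[-0.025,0.0,-0.0],0.0,-1],[[-0.038,0.0,-0.0],0.0,-1],[[-0.05,0.0,-0.0],0.0,-1]]
[[[-0.013,0.0,-0.0],0.0,-1],[[-0.013,0.0,-0.0],0.0,-1],[[-0.013,0.0,-0.0],0.0,-1]]
end [ 0.614 -0.04   0.079] 1.655 rows 13
```

>>> arm_command(
  moves=[
    [[0.0,-0.001,0.036],0.0,0],
    [[0.001,-0.002,0.07],0.0,0],
    [[0.001,-0.002,0.07],0.0,0],
    [[0.001,-0.002,0.07],0.0,-1],
    [[0.001,-0.002,0.07],0.0,-1],
  ],
  force=60,
)

```text
time_s: 6.35
tcp_pos: [0.611, 0.0231, 0.0825]
ee_rot: [3.133, -0.001, 1.654]
force: [6.7, -0.0, -4.1]
opening: 0.012
```

>>> arm_command(
  moves=[
    [[0,0.0,0],0.0,-1],
    [[-0.013,0.0,0],0.0,-1],
    [[-0.025,0.0,0],0.0,-1],
    [[-0.038,0.0,0],0.0,-1],
    [[-0.05,0.0,0],0.0,-1],
  ],
)

```text
time_s: 6.98
tcp_pos: [0.6149, -0.0261, 0.0825]
ee_rot: [3.134, -0.002, 1.655]
force: [4.8, 2.3, -2.6]
opening: 0.0123
```

>>> arm_command(
  moves=[
    [[-0.006,0.0,0],0.0,-1],
    [[-0.013,0.0,0],0.0,-1],
    [[-0.013,0.0,0],0.0,-1],
  ],
)

```text
time_s: 7.35
tcp_pos: [0.6157, -0.0361, 0.0825]
ee_rot: [3.134, -0.005, 1.656]
force: [5.7, 6.0, -1.6]
opening: 0.0121
```

>>> arm_command(
  moves=[
    [[-0.005,0.0,0],0.0,-1],
    [[-0.005,0.0,0],0.0,-1],
    [[-0.005,0.0,0],0.0,-1],
  ],
)

```text
time_s: 7.72
tcp_pos: [0.6157, -0.0362, 0.0825]
ee_rot: [3.134, -0.01, 1.659]
force: [3.7, 13.5, -2.6]
opening: 0.0125
```

>>> arm_command(
  moves=[
    [[0.005,0.0,0],0.0,-1],
    [[0.005,0.0,0],0.0,0.0],
    [[0.005,0.0,0],0.0,0.0],
    [[0.005,0.0,-0.055],0.0,0.0],
    [[0.005,0.0,-0.1],0.0,0.0],
  ],
)

```text
time_s: 8.35
tcp_pos: [0.6125, -0.0406, 0.1819]
ee_rot: [-3.141, 0.0, 1.654]
force: [0.6, -1.0, 1.0]
opening: 0.0427
```

```bash
sed -i 's/^S=.*;YJ/S=np.array([.6010,.1332]);YJ/' plan.py; for i in 1; do python3 - <<'E'
from plan import *
o=r.observe();print(o['time_s'],o['tcp_pos'])
p,d,c=cam('scene');np.savez('scene1.npz',p=p,d=d)
p,d,c=cam('side');np.savez('side1.npz',p=p,d=d)
E
python3 b.py 1 | grep -v 'c [678]..'; done
```

```text
8.35 [ 0.61253832 -0.04056019  0.18187633]
scene sink 759 c 456 414 size 130 59 ang -6.5 z 17.9
scene sink 338 c 578 120 size 130 61 ang -59.4 z 18.6
scene sink 1238 c 448 35 size 121 54 ang -1.3 z 17.4
scene sink 1415 c 445 -108 size 121 53 ang 4.9 z 17.5
scene sheet 670 c 446 289 size 121 53 ang 1.9 z 5.1
scene sheet 865 c 433 162 size 120 58 ang -1.2 z 5.1
side sink 526 c 450 414 size 121 59 ang -7.2 z 18.9
side sink 1195 c 447 33 size 120 56 ang -1.3 z 18.7
side sink 1783 c 445 -109 size 120 54 ang 4.5 z 18.7
side sheet 544 c 445 289 size 119 55 ang 2.0 z 5.7
side sheet 751 c 432 165 size 121 58 ang -3.0 z 5.6
```

```bash
python3 - <<'E'
from plan import *
plan([(np.array([.433,.163,.16]),math.radians(178),.6,1)])
E
```

```text
[[[0.024,-0.018,0.003],-0.161,0.6],[[0.048,-0.037,0.006],-0.323,0.6],[[0.072,-0.055,0.009],-0.484,0.6],[[0.097,-0.074,0.012],-0.646,0.6],[[0.121,-0.092,0.015],-0.807,0.6]]
[[[0.03,0.005,0.003],-0.162,0.6],[[0.06,0.009,0.005],-0.323,0.6],[[0.09,0.014,0.008],-0.485,0.6],[[0.12,0.019,0.011],-0.646,0.6],[[0.12,0.019,0.011],-0.646,0.6]]
end [0.433 0.163 0.16 ] 3.107 rows 10
```

>>> arm_command(
  moves=[
    [[0.024,-0.018,0.003],-0.161,0.6],
    [[0.048,-0.037,0.006],-0.323,0.6],
    [[0.072,-0.055,0.009],-0.484,0.6],
    [[0.097,-0.074,0.012],-0.646,0.6],
    [[0.121,-0.092,0.015],-0.807,0.6],
  ],
)

```text
time_s: 9.07
tcp_pos: [0.5096, 0.0728, 0.1647]
ee_rot: [-3.14, -0.0, 2.466]
force: [0.4, -0.6, -1.0]
opening: 0.0683
```

>>> arm_command(
  moves=[
    [[0.03,0.005,0.003],-0.162,0.6],
    [[0.06,0.009,0.005],-0.323,0.6],
    [[0.09,0.014,0.008],-0.485,0.6],
    [[0.12,0.019,0.011],-0.646,0.6],
    [[0.12,0.019,0.011],-0.646,0.6],
  ],
)

```text
time_s: 9.7
tcp_pos: [0.4277, 0.1639, 0.1538]
ee_rot: [-3.141, -0.001, 3.111]
force: [-0.2, -0.2, 0.9]
opening: 0.0685
```

```bash
cat > wr.py <<'E'
from wl import *
def wrects(name,x0,y0,rad=.09):
    """rects of things near (x0,y0) in the wrist picture, world mm"""
    p,d,K,T=wcam(name);P=wcloud(d,K,T);h=cv2.cvtColor(p,cv2.COLOR_RGB2HSV)
    near=np.hypot(P[...,0]-x0,P[...,1]-y0)<rad
    print('bench z',np.nanmedian(P[...,2][near&(P[...,2]<.004)]).round(4))
    for nm,m in[('sink',(P[...,2]>.013)&(P[...,2]<.028)),('sheet',(P[...,2]>.0025)&(P[...,2]<.011)&(h[...,1]>80)&(h[...,0]<25))]:
        m=near&m;k,lab,st,_=cv2.connectedComponentsWithStats(m.astype(np.uint8))
        for i in range(1,k):
            if st[i,4]<400: continue
            X=P[lab==i];(cx,cy),(w,hh),a=cv2.minAreaRect((X[:,:2]*1000).astype(np.float32))
            if w<hh:w,hh,a=hh,w,a-90
            print(nm,st[i,4],'c',round(cx,1),round(cy,1),'size',round(w),round(hh),'ang',round(a,1),'z',np.median(X[:,2]).round(4),'px',st[i,:4])
E
python3 - <<'E'
from wr import *
o=r.observe();print(o['time_s'],o['tcp_pos'],o['ee_rot'],o['opening'],o['joints'].round(2))
wrects('w5',.433,.163)
E
```

```text
9.7 [0.42767691 0.16388775 0.15383758] [-3.14073779e+00 -1.41217834e-03  3.11142697e+00] 0.06846387559023685 [ 0.42  0.4  -1.06  2.07  0.44  0.92  0.65]
bench z 0.0004
sheet 6593 c 434.9 164.7 size 121 51 ang -3.3 z 0.0064 px [249 142  58 125]
```

View pics/w5.png

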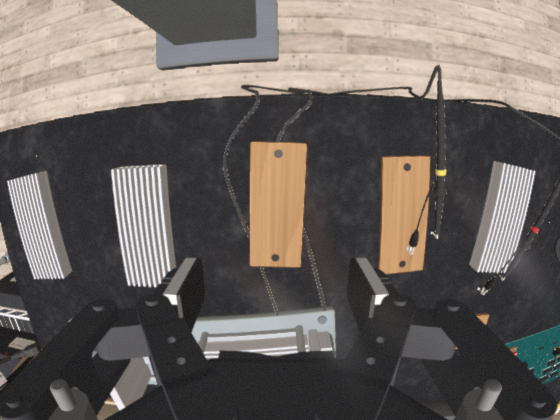

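```bash
python3 - <<'E'
from plan import *
o=r.observe();print(o['tcp_pos'],o['ee_rot'])
plan([(np.array([.4349,.1647,.05]),math.radians(176.7),.6,0),(np.array([.4349,.1647,.010]),math.radians(176.7),.6,2)])
E
```

```text
[0.42895837 0.16284854 0.15394442] [-3.14047436e+00 -6.40599384e-04  3.10798306e+00]
[[[-0.003,0.001,0.052],0.012,0.6],[[-0.006,0.002,0.104],0.024,0.6],[[-0.006,0.002,0.144],0.024,0.6],[[-0.006,0.002,0.144],0.024,0.6],[[-0.006,0.002,0.144],0.024,0.6]]
end [0.435 0.165 0.01 ] 3.084 rows 5
```

>>> arm_command(
  moves=[
    [[-0.003,0.001,0.052],0.012,0.6],
    [[-0.006,0.002,0.104],0.024,0.6],
    [[-0.006,0.002,0.144],0.024,0.6],
    [[-0.006,0.002,0.144],0.024,0.6],
    [[-0.006,0.002,0.144],0.024,0.6],
  ],
)

```text
time_s: 10.38
tcp_pos: [0.4368, 0.165, 0.0113]
ee_rot: [3.141, 0.002, 3.083]
force: [0.0, 0.2, 0.6]
opening: 0.0683
```

```bash
python3 - <<'E'
from wr import *
o=r.observe();print(o['time_s'],o['tcp_pos'],o['ee_rot'],o['opening'],o['force'])
wrects('w6',.433,.163)
o=r.observe();print(o['time_s'],o['tcp_pos'])
E
```

```text
10.375 [0.43676641 0.16503025 0.01131589] [3.14109787e+00 1.64056191e-03 3.08250528e+00] 0.06827041320686193 [0.04671627 0.22563801 0.56151719]
bench z 0.0004
sheet 20773 c 434.5 164.5 size 121 51 ang -3.3 z 0.0064 px [219 139 110 215]
10.425 [0.43703605 0.16519381 0.01174886]
```

>>> arm_command(
  moves=[
    [[0.002,0,0.008],0,0.6],
    [[0.002,0,0.014],0,0.6],
    [[0.002,0,0.014],0,-1],
    [[0.002,0,0.014],0,-1],
    [[0.002,0,0.014],0,-1],
  ],
  force=50,
)

```text
time_s: 11.05
tcp_pos: [0.4342, 0.1659, -0.0025]
ee_rot: [3.141, 0.002, 3.084]
force: [-2.5, -1.3, 10.1]
opening: 0.0486
```

>>> arm_command(
  moves=[
    [[0,0,0],0,-1],
    [[0,0,-0.01],0,-1],
    [[0,0,-0.06],0,-1],
    [[0,0,-0.11],0,-1],
    [[0,0,-0.15],0,-1],
  ],
)

```text
time_s: 11.68
tcp_pos: [0.4336, 0.1653, 0.1483]
ee_rot: [3.141, 0.001, 3.084]
force: [0.5, -0.3, -0.8]
opening: 0.0485
```

```bash
python3 - <<'E'
from wl import *
from plan import *
o=r.observe();print(o['time_s'],o['tcp_pos'],o['ee_rot'],o['opening'],o['force'])
p,d,K,T=wcam('w7')
plan([(W(-3,0,.175),YJ,-1,2)])
E
```

```text
11.675 [0.433599   0.16527062 0.14833249] [3.14135683e+00 8.78071435e-04 3.08422088e+00] 0.048506925303719146 [ 0.45103915 -0.32688524 -0.78831037]
[[[-0.019,-0.003,-0.003],0.159,-1],[[-0.037,-0.006,-0.005],0.318,-1],[[-0.056,-0.009,-0.008],0.477,-1],[[-0.074,-0.012,-0.01],0.635,-1],[[-0.093,-0.015,-0.013],0.794,-1]]
[[[-0.015,0.011,-0.002],0.159,-1],[[-0.03,0.022,-0.005],0.318,-1],[[-0.046,0.033,-0.007],0.477,-1],[[-0.061,0.044,-0.01],0.636,-1],[[-0.061,0.044,-0.01],0.636,-1]]
[[[0.0,-0.0,0.0],-0.0,-1]]
end [0.601 0.13  0.175] 1.654 rows 11
```

View pics/w7.png

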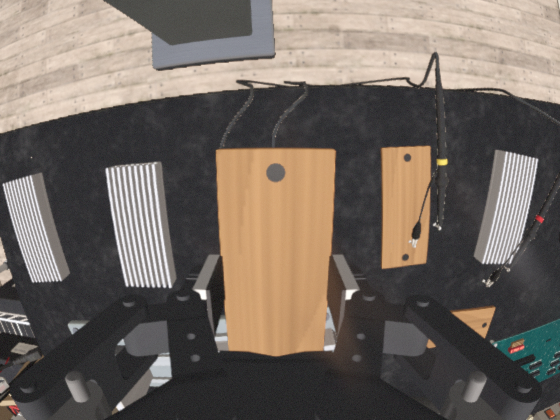

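>>> arm_command(
  moves=[
    [[-0.019,-0.003,-0.006],0.159,-1],
    [[-0.037,-0.006,-0.012],0.318,-1],
    [[-0.056,-0.009,-0.018],0.477,-1],
    [[-0.074,-0.012,-0.02],0.635,-1],
    [[-0.093,-0.015,-0.025],0.794,-1],
  ],
)

```text
time_s: 12.35
tcp_pos: [0.5256, 0.1444, 0.1712]
ee_rot: [-3.141, -0.0, 2.285]
force: [0.6, 0.1, 0.1]
opening: 0.0483
```

>>> arm_command(
  moves=[
    [[-0.015,0.011,0],0.159,-1],
    [[-0.03,0.022,0],0.318,-1],
    [[-0.046,0.033,0],0.477,-1],
    [[-0.061,0.044,0],0.636,-1],
    [[-0.061,0.044,0],0.636,-1],
  ],
)

```text
time_s: 12.98
tcp_pos: [0.5994, 0.1273, 0.171]
ee_rot: [-3.141, 0.0, 1.654]
force: [0.5, 0.8, -1.2]
opening: 0.0482
```

>>> arm_command(
  moves=[
    [[0,0,0],0,-1],
    [[0,0,0],0,-1],
  ],
)

```text
time_s: 13.22
tcp_pos: [0.598, 0.1282, 0.1713]
ee_rot: [-3.141, -0.0, 1.656]
force: [0.1, -0.6, -1.3]
opening: 0.0481
```

```bash
cat > seat.py <<'E'
from wl import *
from plan import *
def seatscan(name):
    o=r.observe();print(o['time_s'],o['tcp_pos'],o['ee_rot'],o['opening'])
    p,d,K,T=wcam(name);P=wcloud(d,K,T).reshape(-1,3);P=P[np.isfinite(P[:,0])]
    s=(P[:,:2]-S)*1000;Q=np.c_[s@ex,s@ey,P[:,2]*1000]
    for sx in(-51,51):
        for sy in(-33,33):
            t=Q[(abs(Q[:,0]-sx)<9)&(abs(Q[:,1]-sy)<9)&(Q[:,2]>93)&(Q[:,2]<104)]
            if len(t)>15:print('post',sx,sy,len(t),'x',np.percentile(t[:,0],[5,95]).round(1),'y',np.percentile(t[:,1],[5,95]).round(1),'z',np.median(t[:,2]).round(1))
    t=Q[(Q[:,0]>50)&(Q[:,0]<80)&(abs(Q[:,1])<26)&(Q[:,2]>70)&(Q[:,2]<96)]
    if len(t)>20:print('stop',len(t),'x',np.percentile(t[:,0],[2,50,98]).round(1))
    t=Q[(Q[:,0]>55)&(Q[:,0]<80)&(abs(Q[:,1])<40)&(Q[:,2]>88)&(Q[:,2]<96)]
    if len(t)>20:print('stoptop',len(t),'x',np.percentile(t[:,0],[2,98]).round(1),'y',np.percentile(t[:,1],[2,98]).round(1))
    t=Q[(Q[:,0]>62)&(Q[:,0]<140)&(abs(Q[:,1])<80)&(Q[:,2]>8)&(Q[:,2]<16)]
    if len(t)>20:print('plate',len(t),'x',np.percentile(t[:,0],[2,98]).round(1),'y',np.percentile(t[:,1],[2,98]).round(1))
    return p,d,Q
E
python3 -c "
from seat import *
seatscan('w8')"
```

```text
13.225 [0.59800573 0.12821052 0.17131785] [-3.14103914e+00 -5.33718611e-05  1.65604902e+00] 0.04806362054615185
post 51 -33 109 x [50.8 57.1] y [-36.8 -30.7] z 99.0
post 51 33 115 x [51. 57.] y [28.3 34.8] z 99.0
stop 1107 x [62.8 67.6 72.4]
stoptop 1271 x [62.8 72.5] y [-29.5  28. ]
plate 1921 x [62.5 92.2] y [-49.2  61.7]
```

View pics/w8.png

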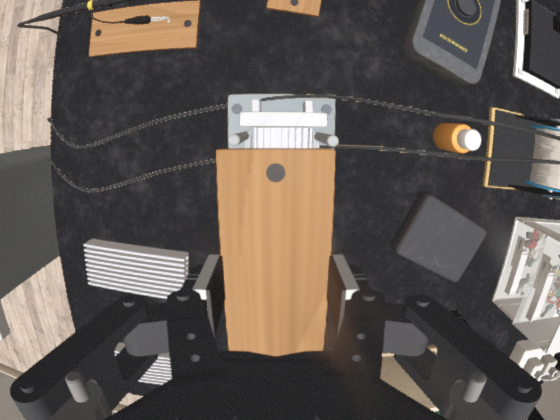

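```bash
sed -i 's/^S=.*;YJ/S=np.array([.6019,.1360]);YJ/' plan.py; python3 - <<'E'
from plan import *
o=r.observe();print(o['tcp_pos'],o['ee_rot'])
plan([(W(-3,0,.110),YJ,-1,1),(W(-3,0,.05),YJ,-1,0,.04),(W(-3,0,.031),YJ,-1,1)])
E
```

```text
[0.59817164 0.12809609 0.17134423] [-3.14119763e+00 -5.28012705e-06  1.65552096e+00]
[[[0.002,0.002,0.031],0.0,-1],[[0.005,0.004,0.061],0.001,-1],[[0.005,0.004,0.061],0.001,-1],[[0.005,0.004,0.091],0.001,-1],[[0.005,0.004,0.121],0.001,-1]]
[[[-0.0,0.0,0.019],-0.0,-1],[[-0.0,0.0,0.019],-0.0,-1]]
end [0.602 0.133 0.031] 1.655 rows 7
```

>>> arm_command(
  moves=[
    [[0.002,0.002,0.025],0,-1],
    [[0.005,0.004,0.053],0.001,-1],
    [[0.005,0.004,0.053],0.001,-1],
    [[0.005,0.004,0.053],0.001,-1],
  ],
)

```text
time_s: 13.78
tcp_pos: [0.6029, 0.1334, 0.1193]
ee_rot: [3.14, -0.0, 1.653]
force: [0.3, -0.1, -0.1]
opening: 0.0482
```

```bash
python3 - <<'E'
from seat import *
seatscan('w9')
plan([(W(-3,0,.05),YJ,-1,0,.04),(W(-3,0,.031),YJ,-1,1)])
E
```

```text
13.775 [0.60288436 0.13342753 0.11931006] [ 3.14031125e+00 -3.10002501e-04  1.65325139e+00] 0.048206094925288864
post -51 -33 92 x [-52.5 -46.9] y [-34.7 -30.9] z 99.0
post -51 33 92 x [-52.5 -46.8] y [30.6 34.4] z 99.0
post 51 -33 149 x [47.8 54.5] y [-35.8 -30.7] z 99.3
post 51 33 160 x [48.1 54.7] y [30.5 35.8] z 99.2
stop 1820 x [60.4 65.  69.6]
stoptop 2075 x [60.4 69.6] y [-28.3  28.3]
plate 2699 x [64.7 89.5] y [-48.2  64.1]
[[[-0.0,-0.001,0.035],-0.001,-1],[[-0.0,-0.001,0.07],-0.002,-1],[[-0.0,-0.001,0.089],-0.002,-1],[[-0.0,-0.001,0.089],-0.002,-1]]
end [0.602 0.133 0.031] 1.655 rows 4
```

>>> arm_command(
  moves=[
    [[0,-0.001,0.03],-0.001,-1],
    [[0,-0.001,0.06],-0.002,-1],
    [[0,-0.001,0.082],-0.002,-1],
    [[0,-0.001,0.089],-0.002,-1],
    [[0,-0.001,0.089],-0.002,-1],
  ],
)

```text
time_s: 14.45
tcp_pos: [0.6022, 0.1334, 0.0303]
ee_rot: [3.14, -0.0, 1.655]
force: [0.1, -0.3, 0.2]
opening: 0.0482
```

>>> arm_command(
  moves=[
    [[0,0,0],0,0.4],
    [[0,0,0],0,0.4],
    [[0,0,-0.05],0,0.4],
    [[0,0,-0.1],0,0.4],
    [[0,0,-0.14],0,0.4],
  ],
)

```text
time_s: 15.08
tcp_pos: [0.6019, 0.1334, 0.1718]
ee_rot: [3.139, -0.0, 1.655]
force: [0.4, 0.6, -0.5]
opening: 0.0598
```

```bash
cat > layer.py <<'E'
from seat import *
def layer(name,z,img=False):
    """rect of things between posts with top at z (mm, world)"""
    p,d,Q=seatscan(name)
    t=Q[(abs(Q[:,2]-z)<4)&(abs(Q[:,0])<75)&(abs(Q[:,1])<32)]
    rc=cv2.minAreaRect(t[:,:2].astype(np.float32)) if len(t)>50 else None
    print('layer',len(t),rc,'z',np.median(t[:,2]).round(1),'x',np.percentile(t[:,0],[1,99]).round(1),'y',np.percentile(t[:,1],[1,99]).round(1))
E
python3 - <<'E'
from layer import *
layer('w10',38)
plan([(np.array([.449,.036,.16]),math.radians(-1.3)+0,.8,2)])
E
```

```text
15.075 [0.60194087 0.13336896 0.17176049] [ 3.13944436e+00 -3.43141943e-04  1.65496729e+00] 0.059849172139511235
post -51 -33 111 x [-53.4 -46.6] y [-35.4 -28.8] z 98.5
post -51 33 107 x [-52.7 -46.6] y [29.9 36.5] z 98.8
post 51 -33 127 x [48.  54.7] y [-35.8 -29.1] z 99.0
post 51 33 122 x [48.4 54.6] y [29.5 35.8] z 99.0
stop 1079 x [60.3 65.  69.8]
stoptop 1246 x [60.3 69.9] y [-28.4  28.8]
plate 1922 x [63.9 89.8] y [-48.2  64.7]
layer 7491 ((5.603889465332031, 0.0011234283447265625), (63.35309600830078, 138.59674072265625), 89.84835052490234) z 38.4 x [-61.8  56.1] y [-24.4  25. ]
[[[-0.009,-0.016,0.002],0.168,0.8],[[-0.017,-0.033,0.003],0.336,0.8],[[-0.026,-0.049,0.005],0.503,0.8],[[-0.034,-0.065,0.007],0.671,0.8],[[-0.043,-0.082,0.009],0.839,0.8]]
[[[-0.017,-0.005,0.001],0.168,0.8],[[-0.035,-0.009,0.003],0.335,0.8],[[-0.053,-0.014,0.005],0.503,0.8],[[-0.071,-0.018,0.006],0.671,0.8],[[-0.089,-0.023,0.008],0.839,0.8]]
[[[0.0,-0.0,0.0],-0.0,0.8],[[0.0,-0.0,0.0],-0.0,0.8]]
end [0.449 0.036 0.16 ] -0.023 rows 12
```

>>> arm_command(
  moves=[
    [[-0.009,-0.016,0.002],0.168,0.8],
    [[-0.017,-0.033,0.003],0.336,0.8],
    [[-0.026,-0.049,0.005],0.503,0.8],
    [[-0.034,-0.065,0.007],0.671,0.8],
    [[-0.043,-0.082,0.009],0.839,0.8],
  ],
)

```text
time_s: 15.75
tcp_pos: [0.5229, 0.0832, 0.1604]
ee_rot: [3.141, -0.0, 0.811]
force: [0.7, -0.7, 0.2]
opening: 0.0767
```

>>> arm_command(
  moves=[
    [[-0.017,-0.005,0.015],0.168,0.8],
    [[-0.035,-0.009,0.03],0.335,0.8],
    [[-0.053,-0.014,0.045],0.503,0.8],
    [[-0.071,-0.018,0.06],0.671,0.8],
    [[-0.089,-0.023,0.07],0.839,0.8],
  ],
)

```text
time_s: 16.38
tcp_pos: [0.445, 0.034, 0.0899]
ee_rot: [3.142, -0.0, -0.029]
force: [-0.5, -0.2, 0.0]
opening: 0.0765
```

>>> arm_command(
  moves=[
    [[0,0,0],0,0.8],
    [[0,0,0],0,0.8],
  ],
)

```text
time_s: 16.62
tcp_pos: [0.447, 0.0349, 0.091]
ee_rot: [-3.141, -0.002, -0.02]
force: [0.7, -0.4, -0.5]
opening: 0.077
```

```bash
python3 - <<'E'
from wr import *
from plan import *
o=r.observe();print(o['time_s'],o['tcp_pos'],o['ee_rot'],o['opening'],o['force'])
wrects('w11',.449,.036)
plan([(np.array([.449,.036,.004]),o['ee_rot'][2],.8,0)])
E
```

```text
16.625 [0.44695236 0.03491143 0.09095697] [-3.14101510e+00 -2.20597469e-03 -2.03020312e-02] 0.07699219067644215 [ 0.66861168 -0.43554373 -0.46438887]
bench z 0.0004
sink 651 c 449.4 52.7 size 120 3 ang -1.4 z 0.0201 px [247 133   7 165]
sink 620 c 449.5 46.6 size 120 3 ang -1.2 z 0.0203 px [256 133   6 165]
sink 626 c 449.2 40.5 size 120 2 ang -1.5 z 0.0202 px [266 133   4 165]
sink 517 c 449.3 34.3 size 120 2 ang -1.1 z 0.0204 px [275 133   4 165]
sink 570 c 449.0 28.6 size 120 2 ang -1.3 z 0.0203 px [283 133   5 165]
sink 615 c 448.9 22.6 size 120 2 ang -1.2 z 0.0203 px [291 133   6 165]
sink 648 c 448.7 16.7 size 120 3 ang -1.2 z 0.0201 px [298 133   8 165]
sink 683 c 449.4 58.5 size 120 3 ang -1.2 z 0.0202 px [238 134   9 163]
sink 695 c 448.6 10.8 size 119 3 ang -1.4 z 0.0201 px [305 134  10 163]
[[[0.001,-0.001,0.044],-0.0,0.8],[[0.002,-0.001,0.087],-0.0,0.8]]
end [0.449 0.036 0.004] -0.021 rows 2
```

>>> arm_command(
  moves=[
    [[0.002,0,0.05],0,0.8],
    [[0.002,0,0.088],0,0.8],
    [[0.002,0,0.091],0,0.8],
    [[0.002,0,0.091],0,-1],
    [[0.002,0,0.091],0,-1],
  ],
  force=80,
)

```text
time_s: 17.3
tcp_pos: [0.4492, 0.0346, 0.0012]
ee_rot: [-3.141, -0.003, -0.023]
force: [0.1, 0.1, -1.5]
opening: 0.048
```

>>> arm_command(
  moves=[
    [[0,0,0],0,-1],
    [[0,0,-0.01],0,-1],
    [[0,0,-0.06],0,-1],
    [[0,0,-0.11],0,-1],
    [[0,0,-0.16],0,-1],
  ],
)

```text
time_s: 17.92
tcp_pos: [0.447, 0.034, 0.1615]
ee_rot: [3.142, -0.0, -0.023]
force: [0.7, -0.1, -2.4]
opening: 0.0481
```

```bash
python3 - <<'E'
from plan import *
p,d,c=cam('side')
o=r.observe();print(o['time_s'],o['tcp_pos'],o['ee_rot'],o['opening'],o['force'])
plan([(W(-3,0,.165),YJ,-1,2)])
E
```

```text
17.975 [0.45107163 0.03485586 0.16756273] [-3.14056902 -0.01215494 -0.02315304] 0.0483116526150022 [0.75949155 0.78884609 2.87170114]
[[[0.015,-0.01,0.0],-0.168,-1],[[0.03,-0.02,0.001],-0.336,-1],[[0.045,-0.03,0.001],-0.503,-1],[[0.06,-0.041,0.001],-0.671,-1],[[0.074,-0.051,0.001],-0.839,-1]]
[[[0.018,0.005,0.001],-0.168,-1],[[0.035,0.009,0.001],-0.335,-1],[[0.053,0.013,0.001],-0.503,-1],[[0.07,0.018,0.001],-0.671,-1],[[0.088,0.022,0.002],-0.839,-1]]
[[[-0.0,-0.0,-0.0],0.0,-1],[[-0.0,-0.0,-0.0],0.0,-1]]
end [0.603 0.133 0.165] 1.655 rows 12
```

>>> arm_command(
  moves=[
    [[0.015,-0.01,0.0],-0.168,-1],
    [[0.03,-0.02,0.0],-0.336,-1],
    [[0.045,-0.03,0.0],-0.503,-1],
    [[0.06,-0.041,0.0],-0.671,-1],
    [[0.074,-0.051,0.0],-0.839,-1],
  ],
)

```text
time_s: 18.6
tcp_pos: [0.5228, 0.0836, 0.1596]
ee_rot: [3.141, 0.0, 0.821]
force: [-0.3, -0.1, -1.8]
opening: 0.0481
```

>>> arm_command(
  moves=[
    [[0.018,0.005,0.0],-0.168,-1],
    [[0.035,0.009,0.0],-0.335,-1],
    [[0.053,0.013,0.0],-0.503,-1],
    [[0.07,0.018,0.0],-0.671,-1],
    [[0.088,0.022,0.0],-0.839,-1],
  ],
)

```text
time_s: 19.23
tcp_pos: [0.5992, 0.1321, 0.1595]
ee_rot: [-3.141, 0.001, 1.66]
force: [0.4, 0.7, -2.0]
opening: 0.0482
```

>>> arm_command(
  moves=[
    [[0,0,0.02],0,-1],
    [[0,0,0.035],0,-1],
    [[0,0,0.035],0,-1],
    [[0,0,0.035],0,-1],
  ],
)

```text
time_s: 19.73
tcp_pos: [0.5989, 0.1323, 0.1243]
ee_rot: [-3.142, 0.0, 1.654]
force: [0.1, 0.1, -3.1]
opening: 0.048
```

```bash
cat > low.py <<'E'
from layer import *
import sys
z=float(sys.argv[2]);p,d,Q=seatscan(sys.argv[1]);o=r.observe();print(o['tcp_pos'],o['force'])
h=o['tcp_pos'][2]*1000   # held thing: top edges near tcp+20 (sink) or +6 (sheet)
for top in(20,9):
    t=Q[(abs(Q[:,2]-h-top)<5)&(abs(Q[:,1])<27)&(Q[:,0]>15)&(Q[:,0]<75)]
    if len(t)>50:print('held',top,len(t),'z',np.median(t[:,2]).round(1),'xmax',np.percentile(t[:,0],99).round(1),'y',np.percentile(t[:,1],[1,99]).round(1),'far-half y',np.percentile(t[t[:,0]>40][:,1],[1,99]).round(1))
plan([(W(-3,0,z+.02),YJ,-1,0,.035),(W(-3,0,z),YJ,-1,2,.01)])
E
python3 low.py w12 .039
```

```text
19.725 [0.59889977 0.13228221 0.12433789] [-3.14154910e+00  3.88941296e-04  1.65409400e+00] 0.048048588061535426
post 51 -33 155 x [48.  54.4] y [-35.8 -30.3] z 99.2
stop 1770 x [60.4 65.1 69.8]
stoptop 2005 x [60.4 69.8] y [-28.1  28.3]
plate 2510 x [64.7 89.2] y [-48.2  62.8]
[0.59922288 0.13247993 0.12474399] [ 0.57748275 -0.01107159 -1.95276673]
held 20 5633 z 143.2 xmax 57.3 y [-20.8  26.8] far-half y [-20.9  26.9]
held 9 5588 z 129.8 xmax 57.5 y [-19.   26.9] far-half y [-19.1  26.8]
[[[0.0,0.001,0.033],-0.0,-1],[[0.0,0.003,0.066],-0.0,-1],[[0.0,0.003,0.076],-0.0,-1],[[0.0,0.003,0.086],-0.0,-1],[[0.0,0.003,0.086],-0.0,-1]]
[[[0.0,-0.0,-0.0],-0.0,-1]]
end [0.602 0.133 0.039] 1.654 rows 6
```

>>> arm_command(
  moves=[
    [[0.0,0.003,0.005],0,-1],
    [[0.0,0.003,0.03],0,-1],
    [[0.0,0.003,0.06],0,-1],
    [[0.0,0.003,0.076],0,-1],
    [[0.0,0.003,0.085],0,-1],
  ],
)

```text
time_s: 20.4
tcp_pos: [0.6022, 0.1327, 0.0391]
ee_rot: [-3.141, 0.0, 1.655]
force: [-15.3, -5.9, 60.6]
opening: 0.0482
```

>>> arm_command(
  moves=[
    [[0,0,0],0,-1],
    [[0,0,0],0,0.4],
    [[0,0,0],0,0.4],
    [[0,0,-0.05],0,0.4],
    [[0,0,-0.1],0,0.4],
  ],
)

```text
time_s: 21.02
tcp_pos: [0.602, 0.1328, 0.1405]
ee_rot: [-3.141, -0.0, 1.655]
force: [0.5, 0.2, 0.4]
opening: 0.06
```

```bash
python3 - <<'E'
from layer import *
layer('w13',58)
p,d,c=cam('scene');np.savez('scene2.npz',p=p,d=d)
p,d,c=cam('side');np.savez('side2.npz',p=p,d=d)
plan([(np.array([.447,.290,.14]),math.radians(182),.6,2)])
E
python3 b.py 2 | grep 'c 4'
```

```text
21.025 [0.60201921 0.13279252 0.14049185] [-3.14112206e+00 -2.21103234e-04  1.65487511e+00] 0.05995108095523913
post -51 -33 132 x [-52.7 -47.1] y [-35.5 -28.8] z 98.4
post -51 33 129 x [-52.6 -46.9] y [30.2 36.4] z 98.3
post 51 -33 153 x [47.8 54.2] y [-35.4 -29.3] z 98.9
post 51 33 157 x [48.2 54.6] y [29.5 35.4] z 99.0
stop 1479 x [60.3 65.1 69.8]
stoptop 1677 x [60.3 69.8] y [-28.2  28.5]
plate 2340 x [63.9 90. ] y [-48.   61.4]
layer 4782 ((-2.1336097717285156, 0.00555419921875), (120.75709533691406, 63.95829391479492), 0.024637188762426376) z 58.3 x [-60.3  57.4] y [-25.4  25. ]
[[[0.019,-0.016,0.0],-0.169,0.6],[[0.038,-0.032,0.001],-0.338,0.6],[[0.056,-0.048,0.001],-0.507,0.6],[[0.075,-0.064,0.001],-0.676,0.6],[[0.094,-0.08,0.002],-0.845,0.6]]
[[[0.024,0.003,0.0],-0.17,0.6],[[0.049,0.007,0.0],-0.339,0.6],[[0.073,0.01,0.001],-0.508,0.6],[[0.097,0.014,0.001],-0.677,0.6],[[0.097,0.014,0.001],-0.677,0.6]]
[[[0.0,0.0,0.0],0.0,0.6]]
end [0.447 0.29  0.14 ] 3.177 rows 11
scene sink 758 c 455 414 size 128 60 ang -7.1 z 17.9
scene sink 1422 c 446 -108 size 121 53 ang 4.7 z 17.5
scene sheet 677 c 446 290 size 121 53 ang 2.0 z 5.2
side sink 527 c 450 415 size 121 62 ang -6.7 z 19.1
side sink 1795 c 445 -108 size 121 55 ang 5.6 z 18.6
side sheet 553 c 445 289 size 119 59 ang -0.5 z 5.5
```

>>> arm_command(
  moves=[
    [[0.019,-0.016,0.0],-0.169,0.6],
    [[0.038,-0.032,0.0],-0.338,0.6],
    [[0.056,-0.048,0.0],-0.507,0.6],
    [[0.075,-0.064,0.0],-0.676,0.6],
    [[0.094,-0.08,0.0],-0.845,0.6],
  ],
)

```text
time_s: 21.8
tcp_pos: [0.5134, 0.2198, 0.1383]
ee_rot: [-3.14, -0.001, 2.505]
force: [-0.5, 0.8, 0.5]
opening: 0.0683
```

>>> arm_command(
  moves=[
    [[0.024,0.003,0.015],-0.17,0.6],
    [[0.049,0.007,0.03],-0.339,0.6],
    [[0.073,0.01,0.045],-0.508,0.6],
    [[0.097,0.014,0.055],-0.677,0.6],
    [[0.097,0.014,0.06],-0.677,0.6],
  ],
)

```text
time_s: 22.42
tcp_pos: [0.4432, 0.2898, 0.0781]
ee_rot: [3.142, -0.003, -3.104]
force: [-0.1, 0.7, 0.8]
opening: 0.0682
```

>>> arm_command(
  moves=[
    [[0,0,0],0,0.6],
    [[0,0,0],0,0.6],
  ],
)

```text
time_s: 22.68
tcp_pos: [0.4463, 0.2881, 0.0794]
ee_rot: [-3.141, 0.001, -3.109]
force: [0.5, -0.3, 0.4]
opening: 0.0685
```

```bash
cat > app.py <<'E'
from wr import *
from plan import *
import sys
o=r.observe();print(o['time_s'],o['tcp_pos'],o['ee_rot'],o['opening'],o['joints'].round(2))
wrects(sys.argv[1],float(sys.argv[2]),float(sys.argv[3]))
E
python3 app.py w14 .447 .290
```

```text
22.675 [0.4462633  0.28814492 0.07936701] [-3.14107444e+00  7.14398739e-04 -3.10949911e+00] 0.06854921981607563 [ 0.05  0.62 -0.94  1.98  0.65  0.88  0.36]
bench z 0.0004
sheet 10335 c 448.1 291.0 size 120 51 ang 1.9 z 0.0064 px [242 141  74 160]
```

>>> arm_command(
  moves=[
    [[-0.002,0.003,0.04],0,0.6],
    [[-0.002,0.003,0.07],0,0.6],
    [[-0.002,0.003,0.081],0,0.6],
    [[-0.002,0.003,0.081],0,0.6],
    [[-0.002,0.003,0.081],0,-1],
  ],
  force=50,
)

```text
time_s: 23.35
tcp_pos: [0.4478, 0.2926, -0.0006]
ee_rot: [3.141, 0.002, -3.107]
force: [0.3, 0.7, 0.4]
opening: 0.0513
```

>>> arm_command(
  moves=[
    [[0,0,0],0,-1],
    [[0,0,0],0,-1],
    [[0,0,-0.03],0,-1],
    [[0,0,-0.08],0,-1],
    [[0,0,-0.11],0,-1],
  ],
)

```text
time_s: 23.98
tcp_pos: [0.4477, 0.2929, 0.1112]
ee_rot: [3.14, 0.003, -3.106]
force: [0.4, 0.4, -0.9]
opening: 0.0477
```

>>> arm_command(
  moves=[
    [[0,0,-0.04],0,-1],
    [[0,0,-0.055],0,-1],
    [[0,0,-0.055],0,-1],
  ],
)

```text
time_s: 24.35
tcp_pos: [0.4475, 0.2921, 0.164]
ee_rot: [3.141, 0.002, -3.107]
force: [0.0, 0.4, -0.6]
opening: 0.0479
```

```bash
python3 - <<'E'
from plan import *
o=r.observe();print(o['time_s'],o['tcp_pos'],o['ee_rot'],o['opening'],o['force'])
y=o['ee_rot'][2]%(2*math.pi)
plan([(W(-3,0,.165),YJ,-1,0)],start=(o['tcp_pos'],y))
E
```

```text
24.35 [0.44750577 0.29212383 0.16398129] [ 3.14123267e+00  2.04614455e-03 -3.10687450e+00] 0.047914946555933854 [ 0.03183689  0.3841793  -0.55392416]
[[[-0.017,-0.018,-0.0],0.169,-1],[[-0.033,-0.037,-0.0],0.338,-1],[[-0.05,-0.055,-0.0],0.507,-1],[[-0.066,-0.073,-0.0],0.676,-1],[[-0.083,-0.091,-0.001],0.845,-1]]
[[[-0.025,-0.0,0.0],0.169,-1],[[-0.049,0.0,0.0],0.339,-1],[[-0.074,0.0,0.0],0.508,-1],[[-0.099,0.001,-0.0],0.677,-1]]
end [0.603 0.133 0.165] 1.654 rows 9
```

>>> arm_command(
  moves=[
    [[-0.017,-0.018,0.0],0.169,-1],
    [[-0.033,-0.037,0.0],0.338,-1],
    [[-0.05,-0.055,0.0],0.507,-1],
    [[-0.066,-0.073,0.0],0.676,-1],
    [[-0.083,-0.091,0.0],0.845,-1],
  ],
)

```text
time_s: 24.98
tcp_pos: [0.5328, 0.2027, 0.1613]
ee_rot: [-3.138, -0.001, 2.326]
force: [0.4, 0.3, -0.3]
opening: 0.0479
```

>>> arm_command(
  moves=[
    [[-0.025,0.0,0.0],0.169,-1],
    [[-0.049,0.0,0.0],0.339,-1],
    [[-0.074,0.0,0.0],0.508,-1],
    [[-0.099,0.001,0.0],0.677,-1],
    [[-0.099,0.001,0.01],0.677,-1],
  ],
)

```text
time_s: 25.6
tcp_pos: [0.6031, 0.1307, 0.1515]
ee_rot: [-3.141, 0.002, 1.652]
force: [-0.1, -0.1, -1.0]
opening: 0.0478
```

>>> arm_command(
  moves=[
    [[0,0,0.02],0,-1],
    [[0,0,0.03],0,-1],
    [[0,0,0.03],0,-1],
    [[0,0,0.03],0,-1],
  ],
)

```text
time_s: 26.1
tcp_pos: [0.6023, 0.1336, 0.1236]
ee_rot: [3.141, -0.0, 1.656]
force: [-0.8, 1.0, -1.2]
opening: 0.0479
```

```bash
python3 low.py w15 .058
```

```text
26.1 [0.60229379 0.13356536 0.12355839] [ 3.14107586e+00 -2.84334180e-04  1.65574855e+00] 0.04788827868409859
post -51 -33 82 x [-52.7 -46.9] y [-34.2 -30.5] z 99.1
post -51 33 79 x [-53.  -46.6] y [31.4 34.6] z 99.0
post 51 -33 148 x [47.7 54.5] y [-35.6 -30.5] z 99.3
post 51 33 131 x [48.  54.8] y [31.4 35.9] z 99.1
stop 1763 x [60.5 65.  69.8]
stoptop 1998 x [60.4 69.8] y [-28.2  28.5]
plate 2606 x [64.7 89.9] y [-48.2  62.3]
[0.60249221 0.13350432 0.12383462] [-0.06476192 -0.16406241 -0.41900765]
held 9 10683 z 129.9 xmax 56.7 y [-23.8  24.8] far-half y [-23.9  24.9]
[[[-0.0,-0.0,0.023],0.0,-1],[[-0.0,-0.0,0.046],0.001,-1],[[-0.0,-0.0,0.056],0.001,-1],[[-0.0,-0.0,0.066],0.001,-1],[[-0.0,-0.0,0.066],0.001,-1]]
[[[-0.0,-0.0,-0.0],-0.0,-1]]
end [0.602 0.134 0.058] 1.654 rows 6
```

>>> arm_command(
  moves=[
    [[0,0,0.023],0,-1],
    [[0,0,0.046],0,-1],
    [[0,0,0.058],0,-1],
    [[0,0,0.065],0,-1],
    [[0,0,0.065],0,-1],
  ],
)

```text
time_s: 26.78
tcp_pos: [0.6027, 0.1333, 0.0588]
ee_rot: [3.141, -0.0, 1.655]
force: [0.3, -0.4, -0.2]
opening: 0.0475
```

>>> arm_command(
  moves=[
    [[0,0,0],0,0.4],
    [[0,0,0],0,0.4],
    [[0,0,-0.04],0,0.4],
    [[0,0,-0.08],0,0.4],
    [[0,0,-0.09],0,0.4],
  ],
)

```text
time_s: 27.4
tcp_pos: [0.6038, 0.1339, 0.1516]
ee_rot: [3.136, -0.001, 1.655]
force: [-0.4, -0.4, 0.2]
opening: 0.0599
```

```bash
python3 - <<'E'
from layer import *
layer('w16',64)
plan([(np.array([.447,-.106,.14]),math.radians(4.8),.8,0)])
E
```

```text
27.4 [0.60384506 0.13387088 0.1515718 ] [ 3.13598805e+00 -8.03835327e-04  1.65480764e+00] 0.05989979661542881
post -51 -33 115 x [-53.1 -47. ] y [-35.4 -29.1] z 98.5
post -51 33 116 x [-52.7 -46.4] y [30.  36.1] z 98.6
post 51 -33 152 x [48.  54.3] y [-35.9 -29.2] z 99.1
post 51 33 141 x [48.1 54.8] y [29.4 35.7] z 99.0
stop 1322 x [60.4 65.  69.8]
stoptop 1505 x [60.3 69.8] y [-28.5  28.4]
plate 2193 x [63.9 89.4] y [-48.2  62.4]
layer 10325 ((-2.5320816040039062, -0.16804885864257812), (63.949459075927734, 121.21359252929688), 89.80860900878906) z 64.4 x [-61.2  56.1] y [-24.8  24.7]
[[[-0.025,-0.02,0.001],0.175,0.8],[[-0.05,-0.039,0.003],0.349,0.8],[[-0.075,-0.059,0.004],0.524,0.8],[[-0.1,-0.078,0.005],0.698,0.8],[[-0.125,-0.098,0.006],0.873,0.8]]
[[[-0.031,0.007,0.002],0.174,0.8],[[-0.062,0.014,0.003],0.349,0.8],[[-0.093,0.02,0.004],0.523,0.8],[[-0.125,0.027,0.005],0.698,0.8]]
end [ 0.447 -0.106  0.14 ] 0.084 rows 9
```

>>> arm_command(
  moves=[
    [[-0.025,-0.02,0.0],0.175,0.8],
    [[-0.05,-0.039,0.0],0.349,0.8],
    [[-0.075,-0.059,0.0],0.524,0.8],
    [[-0.1,-0.078,0.0],0.698,0.8],
    [[-0.125,-0.098,0.0],0.873,0.8],
  ],
)

```text
time_s: 28.08
tcp_pos: [0.5136, -0.0009, 0.1472]
ee_rot: [-3.14, 0.002, 0.776]
force: [-0.4, -0.2, -0.6]
opening: 0.0768
```

>>> arm_command(
  moves=[
    [[-0.031,0.007,0.015],0.174,0.8],
    [[-0.062,0.014,0.03],0.349,0.8],
    [[-0.093,0.02,0.045],0.523,0.8],
    [[-0.125,0.027,0.055],0.698,0.8],
    [[-0.125,0.027,0.06],0.698,0.8],
  ],
)

```text
time_s: 28.7
tcp_pos: [0.4425, -0.1091, 0.0868]
ee_rot: [3.141, 0.004, 0.079]
force: [0.5, 0.8, -0.7]
opening: 0.0767
```

>>> arm_command(
  moves=[
    [[0,0,0],0,0.8],
    [[0,0,0],0,0.8],
  ],
)

```text
time_s: 28.95
tcp_pos: [0.4461, -0.106, 0.0884]
ee_rot: [-3.141, -0.001, 0.086]
force: [-0.2, -0.2, 1.1]
opening: 0.077
```

```bash
python3 app.py w17 .447 -.106
```

```text
28.95 [ 0.44609691 -0.10604752  0.08838298] [-3.14126630e+00 -6.59274104e-04  8.61017045e-02] 0.0770345598140376 [ 0.34  0.33 -0.23  2.16  0.12  0.67 -1.46]
bench z 0.0004
sink 682 c 444.6 -83.6 size 121 3 ang 4.6 z 0.02 px [240 135   8 166]
sink 652 c 445.7 -89.4 size 120 3 ang 4.8 z 0.0202 px [249 135   7 166]
sink 626 c 446.0 -95.5 size 120 2 ang 4.4 z 0.0202 px [259 135   4 166]
sink 523 c 446.7 -101.6 size 120 2 ang 4.7 z 0.0204 px [268 135   4 166]
sink 551 c 446.8 -107.4 size 120 2 ang 4.6 z 0.0204 px [276 136   5 165]
sink 592 c 447.3 -113.4 size 119 2 ang 4.6 z 0.0203 px [284 136   6 165]
sink 642 c 448.0 -119.4 size 119 3 ang 4.6 z 0.0202 px [292 136   8 165]
sink 674 c 448.4 -125.2 size 120 3 ang 4.5 z 0.0202 px [299 136  10 165]
sink 706 c 448.5 -131.2 size 119 3 ang 4.5 z 0.0201 px [307 137  11 164]
```

>>> arm_command(
  moves=[
    [[0.001,0.001,0.04],0.006,0.8],
    [[0.001,0.001,0.075],0.006,0.8],
    [[0.001,0.001,0.087],0.006,0.8],
    [[0.001,0.001,0.087],0.006,0.8],
    [[0.001,0.001,0.087],0.006,-1],
  ],
  force=80,
)

```text
time_s: 29.62
tcp_pos: [0.4476, -0.1079, 0.0023]
ee_rot: [3.141, -0.002, 0.078]
force: [-0.0, -0.8, 0.6]
opening: 0.0604
```

>>> arm_command(
  moves=[
    [[0,0,0],0,-1],
    [[0,0,0],0,-1],
    [[0,0,-0.03],0,-1],
    [[0,0,-0.08],0,-1],
    [[0,0,-0.13],0,-1],
  ],
)

```text
time_s: 30.25
tcp_pos: [0.4462, -0.1079, 0.1333]
ee_rot: [3.141, -0.001, 0.078]
force: [1.5, -0.3, -1.6]
opening: 0.048
```

>>> arm_command(
  moves=[
    [[0,0,-0.025],0,-1],
    [[0,0,-0.035],0,-1],
    [[0,0,-0.035],0,-1],
  ],
)

```text
time_s: 30.62
tcp_pos: [0.4463, -0.108, 0.1665]
ee_rot: [3.141, -0.001, 0.078]
force: [-0.1, 0.1, -2.0]
opening: 0.048
```

```bash
python3 - <<'E'
from plan import *
o=r.observe();print(o['time_s'],o['tcp_pos'],o['ee_rot'],o['opening'],o['force'])
plan([(W(-3,0,.165),YJ,-1,0)])
E
```

```text
30.625 [ 0.44633749 -0.10795689  0.16654511] [ 3.14110293e+00 -7.52323176e-04  7.76681875e-02] 0.04798317692363974 [-0.06310273  0.13322671 -2.02774971]
[[[0.017,-0.023,0.0],-0.158,-1],[[0.035,-0.046,0.0],-0.315,-1],[[0.052,-0.068,0.0],-0.473,-1],[[0.07,-0.091,0.001],-0.631,-1],[[0.087,-0.114,0.001],-0.788,-1]]
[[[0.029,-0.004,-0.0],-0.158,-1],[[0.057,-0.008,0.0],-0.316,-1],[[0.085,-0.011,0.0],-0.474,-1],[[0.114,-0.015,0.0],-0.631,-1],[[0.142,-0.019,0.001],-0.789,-1]]
end [0.602 0.133 0.165] 1.655 rows 10
```

>>> arm_command(
  moves=[
    [[0.017,-0.023,0.0],-0.158,-1],
    [[0.035,-0.046,0.0],-0.315,-1],
    [[0.052,-0.068,0.0],-0.473,-1],
    [[0.07,-0.091,0.0],-0.631,-1],
    [[0.087,-0.114,0.0],-0.788,-1],
  ],
)

```text
time_s: 31.25
tcp_pos: [0.5237, 0.0132, 0.1644]
ee_rot: [-3.139, 0.002, 0.871]
force: [0.2, -0.9, -1.4]
opening: 0.048
```

>>> arm_command(
  moves=[
    [[0.029,-0.004,0],-0.158,-1],
    [[0.057,-0.008,0],-0.316,-1],
    [[0.085,-0.011,0],-0.474,-1],
    [[0.114,-0.015,0],-0.631,-1],
    [[0.142,-0.019,0],-0.789,-1],
  ],
)

```text
time_s: 31.88
tcp_pos: [0.6013, 0.1335, 0.1639]
ee_rot: [-3.138, 0.0, 1.66]
force: [0.3, 1.1, -1.2]
opening: 0.048
```

>>> arm_command(
  moves=[
    [[0,0,0.02],0,-1],
    [[0,0,0.04],0,-1],
    [[0,0,0.04],0,-1],
    [[0,0,0.04],0,-1],
  ],
)

```text
time_s: 32.38
tcp_pos: [0.6018, 0.1323, 0.1261]
ee_rot: [-3.141, 0.001, 1.654]
force: [0.7, 0.8, -1.5]
opening: 0.0483
```

```bash
python3 low.py w18 .067
```

```text
32.375 [0.60179417 0.13225874 0.12614542] [-3.14128012e+00  5.09535505e-04  1.65363126e+00] 0.04833032287666218
post 51 -33 85 x [48.2 54.4] y [-35.9 -31.6] z 99.4
post 51 33 39 x [49.2 54.9] y [31.6 36.3] z 98.4
stop 1699 x [60.3 65.1 69.6]
stoptop 1924 x [60.3 69.6] y [-28.   28.4]
plate 2470 x [64.3 89.1] y [-48.2  63.1]
[0.60216572 0.1325975  0.12671349] [ 0.90936865  0.25942442 -1.67656181]
held 20 5339 z 143.3 xmax 56.2 y [-23.7  25.8] far-half y [-23.8  25.9]
held 9 1954 z 135.8 xmax 56.5 y [-22.   24.2] far-half y [-22.1  24.1]
[[[0.0,0.0,0.02],-0.0,-1],[[0.0,0.0,0.04],-0.001,-1],[[0.0,0.0,0.05],-0.001,-1],[[0.0,0.0,0.06],-0.001,-1],[[0.0,0.0,0.06],-0.001,-1]]
[[[0.0,0.0,-0.0],0.0,-1]]
end [0.602 0.133 0.067] 1.655 rows 6
```

>>> arm_command(
  moves=[
    [[0,0,0.02],0,-1],
    [[0,0,0.04],0,-1],
    [[0,0,0.052],0,-1],
    [[0,0,0.058],0,-1],
    [[0,0,0.058],0,-1],
  ],
)

```text
time_s: 33.05
tcp_pos: [0.602, 0.1332, 0.0681]
ee_rot: [3.142, -0.0, 1.655]
force: [0.4, 0.4, -1.5]
opening: 0.048
```

>>> arm_command(
  moves=[
    [[0,0,0],0,0.4],
    [[0,0,0],0,0.4],
    [[0,0,-0.04],0,0.4],
    [[0,0,-0.08],0,0.4],
    [[0,0,-0.09],0,0.4],
  ],
)

```text
time_s: 33.67
tcp_pos: [0.6036, 0.1339, 0.1617]
ee_rot: [3.136, -0.001, 1.655]
force: [-0.3, 0.7, -0.5]
opening: 0.06
```

```bash
python3 - <<'E'
from layer import *
layer('w19',84)
p,d,c=cam('scene');np.savez('scene3.npz',p=p,d=d)
p,d,c=cam('side');np.savez('side3.npz',p=p,d=d);save('side3',p)
plan([(np.array([.601,.368,.14]),math.radians(86),.6,0)])
E
python3 b.py 3
```

```text
33.675 [0.6035947  0.13387512 0.16170691] [ 3.13559311e+00 -8.42071222e-04  1.65480310e+00] 0.06000891206437983
post -51 -33 109 x [-52.6 -47. ] y [-35.5 -28.8] z 98.5
post -51 33 105 x [-52.3 -46.7] y [29.9 36.4] z 98.2
post 51 -33 136 x [47.9 54.5] y [-35.6 -29.2] z 99.0
post 51 33 131 x [48.2 54.9] y [29.5 35.9] z 99.1
stop 1884 x [50.4 62.2 69.7]
stoptop 1344 x [60.4 69.9] y [-28.5  28.3]
plate 2036 x [64.6 89.4] y [-48.1  65.4]
layer 5006 ((-3.2752914428710938, -0.000152587890625), (121.40341186523438, 63.92594528198242), 0.001077256049029529) z 84.3 x [-61.3  56.6] y [-24.5  25.8]
[[[0.047,0.004,0.004],0.031,0.6],[[0.094,0.008,0.007],0.061,0.6],[[0.141,0.011,0.011],0.092,0.6],[[0.188,0.015,0.015],0.123,0.6],[[0.235,0.019,0.018],0.154,0.6]]
end [0.601 0.368 0.14 ] 1.501 rows 5
scene sink 408 c 897 349 size 89 74 ang 83.3 z 20.1
scene sink 755 c 455 413 size 128 59 ang -7.7 z 17.9
scene sink 898 c 776 97 size 96 74 ang -20.6 z 24.1
scene sink 335 c 580 119 size 129 67 ang -56.8 z 18.7
scene sink 263 c 580 -20 size 149 18 ang -89.1 z 16.4
scene sink 287 c 751 -137 size 139 72 ang -39.4 z 20.1
scene sheet 529 c 600 368 size 122 51 ang 85.8 z 5.2
scene sheet 292 c 752 -138 size 150 79 ang -38.7 z 6.4
side sink 530 c 450 415 size 121 61 ang -7.1 z 19.1
side sink 459 c 753 105 size 72 47 ang 69.4 z 24.6
side sink 341 c 728 -125 size 106 45 ang -58.2 z 20.1
side sheet 312 c 743 -114 size 106 52 ang -85.8 z 7.2
```

>>> arm_command(
  moves=[
    [[0.047,0.004,0.0],0.031,0.6],
    [[0.094,0.008,0.0],0.061,0.6],
    [[0.141,0.011,0.005],0.092,0.6],
    [[0.188,0.015,0.02],0.123,0.6],
    [[0.235,0.019,0.04],0.154,0.6],
  ],
)

```text
time_s: 34.45
tcp_pos: [0.6006, 0.3696, 0.1161]
ee_rot: [-3.14, 0.002, 1.5]
force: [0.5, -0.3, 0.2]
opening: 0.0682
```

>>> arm_command(
  moves=[
    [[0,0,0.03],0,0.6],
    [[0,0,0.04],0,0.6],
    [[0,0,0.04],0,0.6],
  ],
)

```text
time_s: 34.83
tcp_pos: [0.6009, 0.3671, 0.0766]
ee_rot: [-3.14, 0.002, 1.5]
force: [-0.3, 0.2, 0.7]
opening: 0.0683
```

```bash
python3 app.py w20 .601 .368
```

```text
34.825 [0.60089881 0.36709865 0.07662478] [-3.13954096e+00  2.49888792e-03  1.49960784e+00] 0.06825135833424865 [-0.27  0.72 -0.53  1.56  0.41  0.97 -1.  ]
bench z 0.0003
sheet 11649 c 602.2 369.4 size 121 51 ang 85.7 z 0.0064 px [241 133  76 165]
```

>>> arm_command(
  moves=[
    [[0.002,0.001,0.04],0.004,0.6],
    [[0.002,0.001,0.068],0.004,0.6],
    [[0.002,0.001,0.078],0.004,0.6],
    [[0.002,0.001,0.078],0.004,0.6],
    [[0.002,0.001,0.078],0.004,-1],
  ],
  force=50,
)

```text
time_s: 35.5
tcp_pos: [0.6033, 0.3714, 0.0022]
ee_rot: [3.139, -0.002, 1.496]
force: [0.2, 0.2, 0.7]
opening: 0.0515
```

>>> arm_command(
  moves=[
    [[0,0,0],0,-1],
    [[0,0,0],0,-1],
    [[0,0,-0.03],0,-1],
    [[0,0,-0.08],0,-1],
    [[0,0,-0.12],0,-1],
  ],
)

```text
time_s: 36.12
tcp_pos: [0.6029, 0.3714, 0.1238]
ee_rot: [3.139, -0.002, 1.497]
force: [-0.1, 0.1, -0.8]
opening: 0.0002
```

>>> arm_command(
  moves=[
    [[0,0,-0.04],0,-1],
    [[0,0,-0.045],0,-1],
    [[0,0,-0.045],0,-1],
  ],
)

```text
time_s: 36.5
tcp_pos: [0.6023, 0.3707, 0.1661]
ee_rot: [3.14, -0.0, 1.497]
force: [0.3, 0.5, 0.3]
opening: 0.0004
```

```bash
python3 - <<'E'
from plan import *
o=r.observe();print(o['time_s'],o['tcp_pos'],o['ee_rot'],o['opening'],o['force'])
plan([(W(-3,0,.155),YJ,-1,0,.055)])
E
```

```text
36.5 [0.60231242 0.37066764 0.16608577] [ 3.14035405e+00 -3.74090479e-04  1.49675732e+00] 0.0003642865313903146 [0.31038629 0.45759801 0.26791377]
[[[-0.047,0.003,0.002],-0.032,-1],[[-0.095,0.007,0.004],-0.063,-1],[[-0.142,0.01,0.007],-0.095,-1],[[-0.19,0.014,0.009],-0.126,-1],[[-0.237,0.017,0.011],-0.158,-1]]
end [0.602 0.133 0.155] 1.655 rows 5
```

>>> arm_command(
  moves=[
    [[0,0,0.03],0,0.6],
    [[0,0,0.07],0,0.6],
    [[0,0,0.09],0,0.6],
    [[0,0,0.09],0,0.6],
    [[0,0,0.09],0,0.6],
  ],
)

```text
time_s: 37.12
tcp_pos: [0.6029, 0.3715, 0.0765]
ee_rot: [3.14, -0.001, 1.497]
force: [0.3, 0.1, 0.1]
opening: 0.0681
```

```bash
python3 app.py w21 .601 .368
```

```text
37.125 [0.60287633 0.37147036 0.07647327] [ 3.14019004e+00 -1.47672292e-03  1.49683891e+00] 0.06808589501415772 [-0.27  0.73 -0.53  1.56  0.42  0.97 -1.  ]
bench z 0.0003
sheet 4888 c 672.4 360.0 size 120 36 ang 86.3 z 0.0063 px [344 149  55 158]
```

```bash
python3 app.py w22 .68 .36; python3 - <<'E'
from plan import *
plan([(np.array([.679,.361,.08]),1.5,.6,0)])
E
```

```text
37.175 [0.60301485 0.37159057 0.0769353 ] [ 3.13956252e+00 -1.87098117e-03  1.49684799e+00] 0.068386704890565 [-0.27  0.73 -0.53  1.56  0.42  0.97 -1.  ]
bench z 0.0004
sink 1901 c 726.0 361.6 size 130 3 ang 74.6 z 0.0207 px [416 143  63 165]
sheet 7981 c 680.3 359.3 size 120 52 ang 86.0 z 0.0063 px [343 149  79 158]
[[[-0.002,0.038,-0.001],-0.002,0.6],[[-0.005,0.076,-0.003],-0.003,0.6]]
end [0.679 0.361 0.08 ] 1.5 rows 2
```

View pics/w22.png

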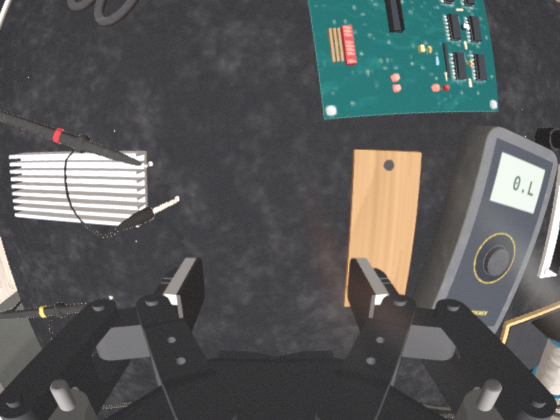

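```bash
python3 - <<'E'
from plan import *
plan([(np.array([.682,.387,.09]),math.radians(86),.37,2)])
E
```

```text
[[[0.011,0.039,-0.006],-0.002,0.37],[[0.021,0.078,-0.013],-0.004,0.37],[[0.021,0.078,-0.013],-0.004,0.37],[[0.021,0.078,-0.013],-0.004,0.37]]
end [0.682 0.387 0.09 ] 1.501 rows 4
```

>>> arm_command(
  moves=[
    [[0.011,0.039,-0.013],0,0.37],
    [[0.021,0.078,-0.013],-0.004,0.37],
    [[0.021,0.078,-0.013],-0.004,0.37],
    [[0.021,0.078,-0.013],-0.004,0.37],
  ],
)

```text
time_s: 37.72
tcp_pos: [0.6809, 0.3862, 0.0888]
ee_rot: [-3.141, -0.0, 1.501]
force: [-0.2, -0.2, -0.8]
opening: 0.0584
```

```bash
cat > mm.py <<'E'
from wr import *
from plan import *
wrects('w23',.68,.36)
o=r.observe();print(o['time_s'],o['tcp_pos'],o['ee_rot'],o['opening'],o['joints'].round(2))
p,d,K,T=wcam('w23b');P=wcloud(d,K,T).reshape(-1,3)
for y in np.arange(.33,.43,.01):
    t=P[(abs(P[:,1]-y)<.004)&(P[:,0]>.709)&(P[:,0]<.80)&(P[:,2]>.008)&(P[:,2]<.06)]
    if len(t)>5:print(round(y,3),'meter left',np.percentile(t[:,0],1).round(3),'zmax',np.percentile(t[:,2],95).round(3),len(t))
E
python3 mm.py
```

```text
bench z 0.0003
sink 561 c 734.2 390.8 size 68 1 ang 74.6 z 0.0204 px [339 166  30  91]
sheet 9506 c 679.8 359.4 size 120 51 ang 86.1 z 0.0063 px [242 175  72 146]
37.775 [0.68043746 0.38635219 0.08877761] [-3.14101491e+00 -2.26977466e-04  1.50191129e+00] 0.0585308141631293 [-0.28  0.82 -0.51  1.33  0.42  1.09 -0.92]
0.33 meter left 0.716 zmax 0.037 437
0.34 meter left 0.719 zmax 0.043 562
0.35 meter left 0.722 zmax 0.043 798
0.36 meter left 0.726 zmax 0.037 893
0.37 meter left 0.728 zmax 0.038 1138
0.38 meter left 0.73 zmax 0.038 1163
0.39 meter left 0.733 zmax 0.037 1166
0.4 meter left 0.736 zmax 0.037 1170
0.41 meter left 0.739 zmax 0.038 1138
0.42 meter left 0.741 zmax 0.038 1122
```

>>> arm_command(
  moves=[
    [[0.001,0.001,0.0],0,0.37],
    [[0.001,0.001,0.03],0,0.37],
    [[0.001,0.001,0.05],0,0.37],
    [[0.001,0.001,0.065],0,0.37],
    [[0.001,0.001,0.075],0,0.37],
  ],
  force=60,
)

```text
time_s: 38.45
tcp_pos: [0.6824, 0.3867, 0.0123]
ee_rot: [-3.141, 0.0, 1.501]
force: [0.4, 0.9, 1.0]
opening: 0.0581
```

>>> arm_command(
  moves=[
    [[0,0,0.01],0,0.37],
    [[0,0,0.016],0,0.37],
    [[0,0,0.016],0,0.37],
  ],
)

```text
time_s: 38.83
tcp_pos: [0.6825, 0.3867, -0.003]
ee_rot: [-3.141, 0.0, 1.501]
force: [0.2, -0.6, 0.3]
opening: 0.0584
```

>>> arm_command(
  moves=[
    [[0,0,0],0,-1],
    [[0,0,0],0,-1],
    [[0,0,0],0,-1],
    [[0,0,-0.02],0,-1],
    [[0,0,-0.05],0,-1],
  ],
)

```text
time_s: 39.45
tcp_pos: [0.682, 0.3863, 0.0474]
ee_rot: [-3.14, 0.001, 1.501]
force: [0.4, 0.1, -0.4]
opening: 0.0478
```

>>> arm_command(
  moves=[
    [[0,0,-0.05],0,-1],
    [[0,0,-0.1],0,-1],
    [[0,0,-0.115],0,-1],
    [[0,0,-0.115],0,-1],
  ],
)

```text
time_s: 39.95
tcp_pos: [0.6829, 0.387, 0.164]
ee_rot: [3.139, -0.001, 1.501]
force: [-0.3, -0.1, -0.6]
opening: 0.048
```

```bash
python3 - <<'E'
from plan import *
from wl import *
o=r.observe();print(o['time_s'],o['tcp_pos'],o['ee_rot'],o['opening'],o['force'])
p,d,K,T=wcam('w24');P=wcloud(d,K,T).reshape(-1,3)
t=(P-o['tcp_pos'])@Ro.from_euler('xyz',o['ee_rot']).as_matrix()*1000
t=t[(abs(t[:,2])<14)&(abs(t[:,1])<30)&(t[:,0]>5)&(t[:,0]<90)]
print('held tool x max',np.percentile(t[:,0],99),'y',np.percentile(t[:,1],[1,99]),'z',np.median(t[:,2]))
plan([(W(25,0,.165),YJ,-1,0,.055)])
E
```

```text
39.95 [0.68293963 0.38704539 0.16402689] [ 3.13949808e+00 -1.16838145e-03  1.50080532e+00] 0.047969730738767764 [-0.33557466 -0.12577828 -0.59328294]
held tool x max 31.99099394925026 y [-25.37051151  25.53051527] z -8.1620841870076
[[[-0.046,-0.013,-0.001],-0.031,-1],[[-0.092,-0.027,-0.001],-0.061,-1],[[-0.138,-0.04,-0.002],-0.092,-1],[[-0.184,-0.053,-0.003],-0.123,-1],[[-0.231,-0.067,-0.003],-0.154,-1]]
end [0.599 0.161 0.165] 1.655 rows 5
```

>>> arm_command(
  moves=[
    [[-0.046,-0.013,0],-0.031,-1],
    [[-0.092,-0.027,0],-0.061,-1],
    [[-0.138,-0.04,0],-0.092,-1],
    [[-0.184,-0.053,0],-0.123,-1],
    [[-0.231,-0.067,0],-0.154,-1],
  ],
)

```text
time_s: 40.62
tcp_pos: [0.5977, 0.1587, 0.1598]
ee_rot: [-3.137, 0.001, 1.656]
force: [1.0, -0.0, -0.2]
opening: 0.0475
```

>>> arm_command(
  moves=[
    [[0,0,0.02],0,-1],
    [[0,0,0.03],0,-1],
    [[0,0,0.03],0,-1],
    [[0,0,0.03],0,-1],
  ],
)

```text
time_s: 41.12
tcp_pos: [0.5997, 0.1627, 0.1322]
ee_rot: [-3.142, -0.001, 1.657]
force: [-1.1, 0.5, -0.9]
opening: 0.0478
```

```bash
sed -i 's/W(-3,0,z/W(SX,0,z/g; s/^z=/SX=float(sys.argv[3]) if len(sys.argv)>3 else -3\nz=/' low.py; python3 low.py w25 .083 25
```

```text
41.125 [0.59971798 0.16272548 0.13221332] [-3.14156236e+00 -8.80189968e-04  1.65688501e+00] 0.047788374256229095
post -51 -33 50 x [-51.3 -46.8] y [-35.4 -32.3] z 98.0
post -51 33 55 x [-51.3 -46.5] y [33.4 36.5] z 98.2
post 51 -33 164 x [48.  54.6] y [-35.5 -29.4] z 99.0
post 51 33 158 x [48.7 54.8] y [29.7 36. ] z 99.1
stop 2811 x [50.4 63.9 70.2]
stoptop 1822 x [60.1 70.1] y [-27.9  28.5]
plate 2892 x [63.6 89.6] y [-47.8  60. ]
[0.59987325 0.1625229  0.13253112] [ 0.17950789  0.23424334 -0.41194954]Traceback (most recent call last):
  File "low.py", line 8, in <module>
    if len(t)>50:print('held',top,len(t),'z',np.median(t[:,2]).round(1),'xmax',np.percentile(t[:,0],99).round(1),'y',np.percentile(t[:,1],[1,99]).round(1),'far-half y',np.percentile(t[t[:,0]>40][:,1],[1,99]).round(1))
                                                                                                                                                                        ~~~~~~~~~~~~~^^^^^^^^^^^^^^^^^^^^^^^^^^
    return _quantile_unchecked(
        a, q, axis, out, overwrite_input, method, keepdims, weights)
    return _ureduce(a,
                    func=_quantile_ureduce_func,
    ...<5 lines>...
                    overwrite_input=overwrite_input,
                    method=method)
    r = func(a, **kwargs)
    result = _quantile(arr,
                       quantiles=q,
    ...<2 lines>...
                       out=out,
                       weights=wgt)
    slices_having_nans = np.isnan(arr[-1, ...])
                                  ~~~^^^^^^^^^
IndexError: index -1 is out of bounds for axis 0 with size 0
```

View pics/w25.png

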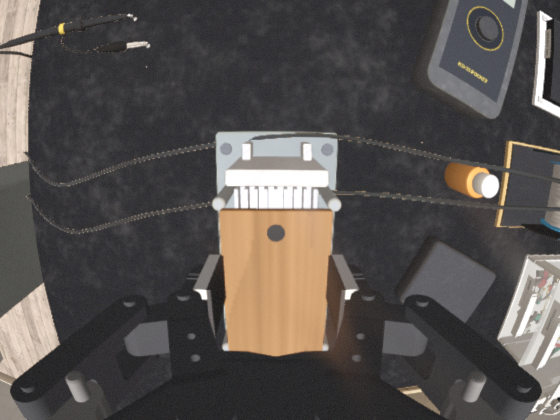

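```bash
python3 - <<'E'
from plan import *
o=r.observe();print(o['time_s'],o['tcp_pos'],o['ee_rot'],o['opening'])
p,d,c=cam('scene');np.savez('scene4.npz',p=p,d=d)
p2,d2,c2=cam('side');np.savez('side4.npz',p=p2,d=d2)
for P in (cloud(c,d),cloud(c2,d2)):
    P=P.reshape(-1,3);s=(P[:,:2]-S)*1000;Q=np.c_[s@ex,s@ey,P[:,2]*1000]
    for z0 in range(96,150,6):
        t=Q[(abs(Q[:,2]-z0)<3)&(abs(Q[:,1])<30)&(abs(Q[:,0])<110)]
        if len(t)>5:print(z0,len(t),np.percentile(t[:,0],[2,98]).round(),np.percentile(t[:,1],[2,98]).round())
E
```

```text
41.175 [0.59987325 0.1625229  0.13253112] [ 3.14103847e+00 -7.59314956e-04  1.65654173e+00] 0.04770662160922387
96 6 [-57.  48.] [-29.   7.]
132 19 [-61.   2.] [-20.  27.]
138 790 [-61.  51.] [-22.  27.]
144 114 [-59.  51.] [-26.  27.]
96 7 [-59. -52.] [-30. -26.]
132 12 [-61. -58.] [-20.  20.]
138 687 [-63.  54.] [-21.  28.]
144 65 [-55.  51.] [-28.  29.]
```

>>> arm_command(
  moves=[
    [[-0.002,0,0.015],0.002,-1],
    [[-0.002,0,0.032],0.002,-1],
    [[-0.002,0,0.043],0.002,-1],
    [[-0.002,0,0.049],0.002,-1],
    [[-0.002,0,0.049],0.002,-1],
  ],
)

```text
time_s: 41.9
tcp_pos: [0.5998, 0.1592, 0.083]
ee_rot: [-3.141, -0.0, 1.653]
force: [-0.0, -0.4, -0.7]
opening: 0.0478
```

>>> arm_command(
  moves=[
    [[0,0,0],0,0.4],
    [[0,0,0],0,0.4],
    [[0,0,-0.03],0,0.4],
    [[0,0,-0.06],0,0.4],
    [[-0.02,0,-0.08],0,0.4],
  ],
)

```text
time_s: 42.52
tcp_pos: [0.6017, 0.1414, 0.1653]
ee_rot: [3.139, -0.002, 1.656]
force: [0.2, -0.5, -0.0]
opening: 0.06
```

```bash
python3 - <<'E'
from layer import *
layer('w26',90)
plan([(np.array([.457,.417,.14]),math.radians(173),.8,0)])
E
python3 b.py 4 | grep ' sink .* c 4'
```

```text
42.525 [0.6016568  0.14139474 0.16534982] [ 3.13902078e+00 -1.75126691e-03  1.65632550e+00] 0.060029756661881685
post -51 -33 99 x [-52.4 -46.9] y [-35.4 -29. ] z 98.5
post -51 33 103 x [-52.9 -46.8] y [30.1 36.2] z 98.6
post 51 -33 112 x [48.5 54.3] y [-35.6 -29.1] z 99.1
post 51 33 121 x [48.7 54.7] y [29.3 35.8] z 99.1
stop 2051 x [50.2 61.3 69.7]
stoptop 1368 x [55.5 69.7] y [-28.1  28.5]
plate 2148 x [64.  89.2] y [-47.8  61.3]
layer 12303 ((2.4346923828125, 0.136505126953125), (134.96632385253906, 63.713932037353516), 0.0032040788792073727) z 90.5 x [-62.5  69.1] y [-25.9  25.9]
[[[0.036,-0.016,0.003],-0.171,0.8],[[0.073,-0.031,0.007],-0.342,0.8],[[0.109,-0.047,0.01],-0.513,0.8],[[0.146,-0.062,0.014],-0.684,0.8],[[0.182,-0.078,0.017],-0.856,0.8]]
[[[0.035,0.018,0.003],-0.171,0.8],[[0.071,0.035,0.007],-0.342,0.8],[[0.106,0.052,0.01],-0.513,0.8]]
end [0.457 0.417 0.14 ] 3.02 rows 8
scene sink 751 c 455 412 size 129 61 ang -5.4 z 18.0
side sink 534 c 450 415 size 120 62 ang -5.8 z 19.0
```

>>> arm_command(
  moves=[
    [[0.036,-0.016,0],-0.171,0.8],
    [[0.073,-0.031,0],-0.342,0.8],
    [[0.109,-0.047,0],-0.513,0.8],
    [[0.146,-0.062,0],-0.684,0.8],
    [[0.182,-0.078,0.01],-0.856,0.8],
  ],
)

```text
time_s: 43.2
tcp_pos: [0.5086, 0.3156, 0.1536]
ee_rot: [3.14, 0.001, 2.514]
force: [0.1, 0.2, 0.8]
opening: 0.0766
```

>>> arm_command(
  moves=[
    [[0.035,0.018,0.02],-0.171,0.8],
    [[0.071,0.035,0.04],-0.342,0.8],
    [[0.106,0.052,0.06],-0.513,0.8],
    [[0.106,0.052,0.065],-0.513,0.8],
    [[0.106,0.052,0.065],-0.513,0.8],
  ],
)

```text
time_s: 43.82
tcp_pos: [0.4544, 0.418, 0.0875]
ee_rot: [-3.14, -0.0, 3.02]
force: [-0.2, 0.0, 0.7]
opening: 0.0767
```

```bash
python3 app.py w27 .453 .417
```

```text
43.825 [0.45441321 0.41796123 0.08753965] [-3.14012362e+00 -1.90404077e-04  3.02026420e+00] 0.07668995352244215 [-0.2   0.71 -0.89  1.77  0.65  0.99  0.1 ]
bench z 0.0004
sink 728 c 449.7 391.2 size 119 3 ang -7.5 z 0.0202 px [233 137   8 164]
sink 648 c 447.0 397.6 size 114 3 ang -7.6 z 0.0202 px [242 136   7 159]
sink 605 c 443.6 404.0 size 105 2 ang -7.6 z 0.0202 px [251 136   5 149]
sink 427 c 441.2 410.5 size 99 2 ang -7.6 z 0.0203 px [261 136   4 141]
sink 454 c 439.4 416.6 size 94 2 ang -7.6 z 0.0204 px [269 136   5 135]
sink 434 c 436.9 423.0 size 87 2 ang -7.6 z 0.0204 px [278 136   5 127]
sink 451 c 435.5 429.3 size 83 2 ang -7.7 z 0.0204 px [286 136   7 121]
sink 455 c 435.8 435.3 size 82 2 ang -7.7 z 0.0203 px [294 136   8 116]
sink 472 c 433.8 441.5 size 76 3 ang -7.2 z 0.0202 px [303 136   8 111]
sink 535 c 497.6 431.5 size 50 11 ang -8.1 z 0.0211 px [292 250  19  63]
```

View pics/w27.png

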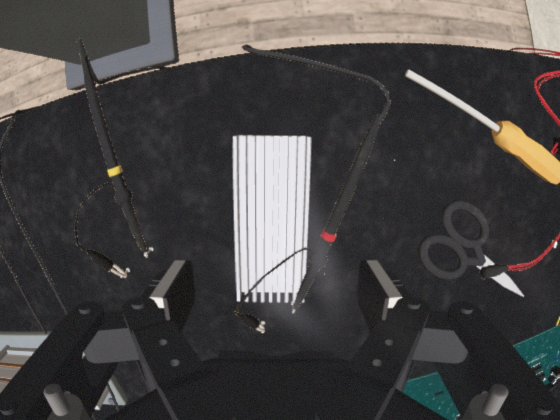

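```bash
python3 - <<'E'
from wl import *
p,d,K,T=wcam('w28');P=wcloud(d,K,T).reshape(-1,3)
g=cv2.cvtColor(p,cv2.COLOR_RGB2GRAY).reshape(-1)
u=P[:,:2]*1000;c=np.array([456.5,416.7]);a=np.deg2rad(-7.6);e=np.array([np.cos(a),np.sin(a)]);f=np.array([-e[1],e[0]])
L=np.c_[(u-c)@e,(u-c)@f,P[:,2]*1000]
# height profile map: max z in 10mm cells
for i in range(-80,80,10):
    row=[]
    for j in range(-60,60,10):
        t=L[(L[:,0]>=i)&(L[:,0]<i+10)&(L[:,1]>=j)&(L[:,1]<j+10)&(L[:,2]<60)]
        row.append('%3d'%np.percentile(t[:,2],97) if len(t)>3 else '  .')
    print('%4d'%i,' '.join(row))
E
```

```text
-80   1   1   1   1   1   1   1   1   1   1   1  39
 -70   1   1   1  20  20  20  20  20  20   1   1  39
 -60   1   1   1  21  21  21  21  21  21   1  36  39
 -50   1   1   1  21  21  21  21  21  21   1  37  38
 -40   1   1   1  21  21  21  21  21  20   1  37  37
 -30   1   1   1  21  21  21  21  21  21  33  36   1
 -20   1   1   1  21  21  21  21  21  21  34  35   2
 -10   1   1   1  21  21  21  21  21  21  34  33   1
   0   1   1   1  21  21  21  21  38  32  33   1   1
  10   1   1   1  21  21  48  45  35  33  33   1   1
  20   1   1   1  21  52  51  21  21  31  33   1   1
  30   1   1   1  53  53  21  21  21  29   5   1   1
  40   1   1   1  53  20  21  21  26  28   1   1   1
  50   1   1   1  47  45  21  21  26  25   1   1   1
  60   1   1   1  31  41  31   1  23   1   1   1   1
  70   1   1   1   1  34  25   1   1   1   1   1   1
```

>>> arm_command(
  moves=[
    [[0.001,-0.003,0.03],0.011,0.8],
    [[0.001,-0.003,0.06],0.011,0.8],
    [[0.001,-0.003,0.08],0.011,0.8],
    [[0.001,-0.003,0.087],0.011,0.8],
    [[0.001,-0.003,0.087],0.011,0.8],
  ],
  force=80,
)

```text
time_s: 44.55
tcp_pos: [0.4531, 0.416, 0.0016]
ee_rot: [3.141, 0.0, 3.01]
force: [-0.6, -0.5, 1.0]
opening: 0.0766
```

>>> arm_command(
  moves=[
    [[0,0,0],0,-1],
    [[0,0,0],0,-1],
    [[0,0,0],0,-1],
    [[0,0,-0.03],0,-1],
    [[0,0,-0.07],0,-1],
  ],
)

```text
time_s: 45.18
tcp_pos: [0.4521, 0.4147, 0.0708]
ee_rot: [-3.139, -0.002, 3.011]
force: [0.7, 0.2, -1.9]
opening: 0.0479
```

>>> arm_command(
  moves=[
    [[0,0,-0.05],0,-1],
    [[0,0,-0.1],0,-1],
    [[0,0,-0.12],0,-1],
    [[0,0,-0.12],0,-1],
  ],
)

```text
time_s: 45.68
tcp_pos: [0.453, 0.4159, 0.1916]
ee_rot: [3.141, 0.001, 3.01]
force: [0.0, -0.1, -2.6]
opening: 0.048
```

```bash
python3 - <<'E'
from plan import *
from wl import *
o=r.observe();print(o['time_s'],o['tcp_pos'],o['ee_rot'],o['opening'],o['force'])
p,d,K,T=wcam('w29');P=wcloud(d,K,T).reshape(-1,3)
t=(P-o['tcp_pos'])@Ro.from_euler('xyz',o['ee_rot']).as_matrix()*1000
t=t[(t[:,2]>-30)&(t[:,2]<-10)&(abs(t[:,1])<30)&(t[:,0]>15)&(t[:,0]<90)]
print('held tool x max',np.percentile(t[:,0],99),'y',np.percentile(t[:,1],[1,99]),'z',np.percentile(t[:,2],5))
plan([(W(-3,0,.19),YJ,-1,0,.055)])
E
```

```text
45.675 [0.45298754 0.41590745 0.19163948] [3.14093242e+00 1.27472432e-03 3.01046109e+00] 0.04796093263483726 [ 0.011886   -0.07747686 -2.5971311 ]
held tool x max 60.239207352572095 y [-24.6720718   24.68831333] z -18.545141758002796
[[[-0.023,-0.032,0.0],0.169,-1],[[-0.046,-0.065,0.0],0.339,-1],[[-0.069,-0.097,0.0],0.508,-1],[[-0.093,-0.13,0.0],0.678,-1],[[-0.116,-0.162,0.0],0.847,-1]]
[[[-0.04,-0.005,0.0],0.17,-1],[[-0.08,-0.009,0.0],0.339,-1],[[-0.119,-0.013,0.0],0.509,-1]]
end [0.602 0.133 0.19 ] 1.655 rows 8
```

Held centrally. Move to the stack.

>>> arm_command(
  moves=[
    [[-0.023,-0.032,0.0],0.169,-1],
    [[-0.046,-0.065,0.0],0.339,-1],
    [[-0.069,-0.097,0.0],0.508,-1],
    [[-0.093,-0.13,0.0],0.678,-1],
    [[-0.116,-0.162,0.0],0.847,-1],
  ],
)

```text
time_s: 46.35
tcp_pos: [0.5461, 0.2376, 0.1883]
ee_rot: [-3.137, -0.0, 2.158]
force: [-0.8, 0.2, -3.1]
opening: 0.0481
```

>>> arm_command(
  moves=[
    [[-0.04,-0.005,0.0],0.17,-1],
    [[-0.08,-0.009,0.0],0.339,-1],
    [[-0.119,-0.013,0.0],0.509,-1],
    [[-0.119,-0.013,0.02],0.509,-1],
    [[-0.119,-0.013,0.04],0.509,-1],
  ],
)

```text
time_s: 46.98
tcp_pos: [0.6007, 0.1342, 0.1481]
ee_rot: [-3.138, 0.0, 1.656]
force: [-0.0, -0.9, -2.4]
opening: 0.048
```

>>> arm_command(
  moves=[
    [[0,0,0],0,-1],
    [[0,0,0],0,-1],
    [[0,0,0],0,-1],
  ],
)

```text
time_s: 47.35
tcp_pos: [0.6026, 0.135, 0.1521]
ee_rot: [3.14, -0.0, 1.656]
force: [0.3, 0.1, -2.0]
opening: 0.0479
```

```bash
python3 low.py w30 .093
```

```text
47.35 [0.60262793 0.13504407 0.15209581] [ 3.14012827e+00 -3.65087610e-04  1.65591648e+00] 0.0479262858976231
stop 1880 x [55.3 63.  69.8]
stoptop 1955 x [55.3 69.8] y [-27.9  28.2]
plate 2227 x [64.1 89.3] y [-48.2  65. ]
[0.6026701  0.13481291 0.15210502] [-0.0675195   0.37676451 -2.29992557]
held 20 5847 z 169.7 xmax 58.5 y [-24.6  24.8] far-half y [-24.6  24.9]
held 9 3178 z 158.0 xmax 58.8 y [-22.9  23.2] far-half y [-22.9  23.1]
[[[-0.001,-0.0,0.02],0.001,-1],[[-0.002,-0.001,0.039],0.001,-1],[[-0.002,-0.001,0.049],0.001,-1],[[-0.002,-0.001,0.059],0.001,-1],[[-0.002,-0.001,0.059],0.001,-1]]
[[[0.0,0.0,0.0],0.0,-1]]
end [0.602 0.133 0.093] 1.655 rows 6
```

>>> arm_command(
  moves=[
    [[-0.001,0,0.02],0.001,-1],
    [[-0.002,0,0.039],0.001,-1],
    [[-0.002,0,0.052],0.001,-1],
    [[-0.002,0,0.058],0.001,-1],
    [[-0.002,0,0.058],0.001,-1],
  ],
)

```text
time_s: 48.02
tcp_pos: [0.6027, 0.1324, 0.0932]
ee_rot: [3.141, -0.0, 1.654]
force: [-0.1, 1.1, -2.0]
opening: 0.048
```

>>> arm_command(
  moves=[
    [[0,0,0],0,0.4],
    [[0,0,0],0,0.4],
    [[0,0,-0.03],0,0.4],
    [[0,0,-0.07],0,0.4],
    [[0,0,-0.09],0,0.4],
  ],
)

```text
time_s: 48.65
tcp_pos: [0.6035, 0.1328, 0.1858]
ee_rot: [3.138, -0.001, 1.654]
force: [0.1, 0.6, -0.2]
opening: 0.0594
```

```bash
python3 - <<'E'
from layer import *
layer('w31',110)
p,d,c=cam('scene');np.savez('scene5.npz',p=p,d=d)
p2,d2,c2=cam('side');np.savez('side5.npz',p=p2,d=d2)
save('s5',np.hstack([cv2.resize(p[170:330,200:400],None,fx=2,fy=2),cv2.resize(p2[170:330,200:400],None,fx=2,fy=2)]))
for P in (cloud(c,d),cloud(c2,d2)):
    P=P.reshape(-1,3);s=(P[:,:2]-S)*1000;Q=np.c_[s@ex,s@ey,P[:,2]*1000]
    t=Q[(Q[:,2]>87)&(Q[:,2]<101)&(abs(Q[:,1])<12)&(Q[:,0]<-150)&(Q[:,0]>-200)];print('bar',len(t),np.percentile(t,[2,98],axis=0).round(1).tolist())
plan([(W(-172,0,.17),YJ,0,0),(W(-172,0,.15),YJ,0,2)])
E
```

```text
48.65 [0.60353364 0.13284465 0.18578207] [ 3.13786931e+00 -6.10263115e-04  1.65389943e+00] 0.059397763505913616
post -51 -33 91 x [-52.3 -47. ] y [-35.  -28.5] z 98.5
post -51 33 87 x [-52.6 -46.8] y [29.8 36.4] z 98.3
post 51 -33 113 x [48.1 54.7] y [-35.7 -29.1] z 99.0
post 51 33 107 x [48.2 54.6] y [29.3 36.1] z 99.0
stop 1360 x [52.  62.9 69.5]
stoptop 1338 x [56.3 69.5] y [-28.2  28.4]
plate 1779 x [63.8 89.2] y [-48.3  63.2]
layer 4944 ((-3.5417747497558594, 0.046154022216796875), (50.569400787353516, 119.9553451538086), 89.99528503417969) z 110.3 x [-61.9  55.6] y [-24.7  25. ]
bar 89 [[-185.5, -2.8, 87.6], [-163.2, 10.4, 96.8]]
bar 97 [[-186.9, -2.8, 87.4], [-164.2, 10.6, 96.8]]
[[[-0.056,-0.0,0.005],-0.0,0],[[-0.112,-0.0,0.009],-0.001,0],[[-0.168,-0.0,0.014],-0.001,0],[[-0.168,-0.0,0.034],-0.001,0],[[-0.168,-0.0,0.034],-0.001,0]]
[[[-0.0,-0.0,-0.0],-0.0,0]]
end [ 0.617 -0.035  0.15 ] 1.655 rows 6
```

View pics/s5.png

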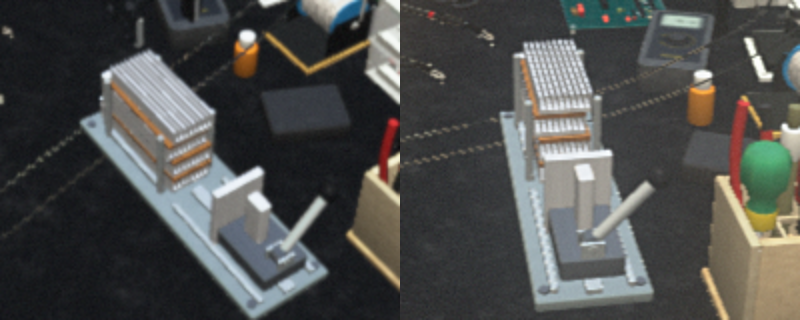

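>>> arm_command(
  moves=[
    [[-0.056,0,0.005],0,0],
    [[-0.112,0,0.009],0,0],
    [[-0.168,-0.001,0.014],-0.001,0],
    [[-0.168,-0.001,0.034],-0.001,0],
    [[-0.168,-0.001,0.034],-0.001,0],
  ],
)

```text
time_s: 49.42
tcp_pos: [0.6132, -0.0351, 0.1461]
ee_rot: [-3.135, -0.002, 1.655]
force: [-0.6, 0.3, -0.5]
opening: 0.0425
```

>>> arm_command(
  moves=[
    [[0,0,0.03],0,0],
    [[0,0,0.06],0,0],
    [[0,0,0.07],0,0],
    [[0,0,0.07],0,0],
  ],
)

```text
time_s: 49.92
tcp_pos: [0.6153, -0.0338, 0.0792]
ee_rot: [-3.141, -0.001, 1.657]
force: [0.2, -0.6, -0.0]
opening: 0.0426
```

>>> arm_command(
  moves=[
    [[0,0,0],0,-1],
    [[0,0,0],0,-1],
    [[0,0,0],0,-1],
    [[0,0,0],0,-1],
  ],
  force=60,
)

```text
time_s: 50.42
tcp_pos: [0.6157, -0.035, 0.0808]
ee_rot: [3.141, 0.0, 1.654]
force: [-2.9, 0.3, 5.5]
opening: 0.0123
```

>>> arm_command(
  moves=[
    [[0.01,0,0],0,-1],
    [[0.022,0,0],0,-1],
    [[0.034,0,0],0,-1],
    [[0.046,0,0],0,-1],
    [[0.056,0,0],0,-1],
  ],
)

```text
time_s: 51.05
tcp_pos: [0.6114, 0.0199, 0.0808]
ee_rot: [3.14, 0.002, 1.654]
force: [-0.5, -2.2, 5.4]
opening: 0.0123
```

>>> arm_command(
  moves=[
    [[0.006,0,0],0,-1],
    [[0.011,0,0],0,-1],
    [[0.015,0,0],0,-1],
    [[0.018,0,0],0,-1],
    [[0.021,0,0],0,-1],
  ],
)

```text
time_s: 51.68
tcp_pos: [0.61, 0.0369, 0.0809]
ee_rot: [3.141, 0.007, 1.652]
force: [-1.5, -8.3, 7.7]
opening: 0.0123
```

>>> arm_command(
  moves=[
    [[0.001,0,0],0,-1],
    [[0.002,0,0],0,-1],
    [[0.002,0,0],0,-1],
  ],
)

```text
time_s: 52.05
tcp_pos: [0.6099, 0.038, 0.0808]
ee_rot: [3.141, 0.007, 1.651]
force: [-1.7, -9.3, 7.5]
opening: 0.0123
```

>>> arm_command(
  moves=[
    [[0.002,0,0],0,-1],
    [[0.004,0,0],0,-1],
    [[0.004,0,0],0,-1],
    [[0.004,0,0],0,-1],
  ],
)

```text
time_s: 52.55
tcp_pos: [0.6098, 0.0386, 0.0808]
ee_rot: [3.141, 0.012, 1.649]
force: [-1.2, -14.2, 9.7]
opening: 0.0123
```

>>> arm_command(
  moves=[
    [[0.002,0,0],0,-1],
    [[0.003,0,0],0,-1],
    [[0.003,0,0],0,-1],
  ],
)

```text
time_s: 52.92
tcp_pos: [0.6098, 0.0398, 0.0809]
ee_rot: [-3.142, 0.014, 1.648]
force: [-1.8, -17.6, 10.0]
opening: 0.0123
```

>>> arm_command(
  moves=[
    [[0.002,0,0],0,-1],
    [[0.002,0,0],0,-1],
    [[-0.004,0,0],0,-0.5],
    [[-0.006,0,0],0,0],
    [[-0.006,0,0],0,0],
  ],
)

```text
time_s: 53.55
tcp_pos: [0.6087, 0.0453, 0.0794]
ee_rot: [3.141, -0.001, 1.656]
force: [0.1, 0.3, -0.4]
opening: 0.0429
```

>>> arm_command(
  moves=[
    [[0,0,-0.03],0,0],
    [[0,0,-0.07],0,0],
    [[-0.03,0,-0.1],0,0],
    [[-0.06,0,-0.1],0,-1],
    [[-0.06,0,-0.1],0,-1],
  ],
)

```text
time_s: 54.18
tcp_pos: [0.614, -0.0179, 0.1793]
ee_rot: [3.141, 0.001, 1.651]
force: [0.2, -0.1, -0.3]
opening: 0.0072
```

```bash
python3 - <<'E'
from seat import *
p,d,Q=seatscan('w32')
def pr(n,t): print(n,len(t),np.percentile(t,[2,50,98],axis=0).round(1).tolist() if len(t)>10 else '')
pr('fencetop',Q[(Q[:,2]>86)&(Q[:,2]<94)&(Q[:,0]>-90)&(Q[:,0]<-56)&(abs(Q[:,1])<35)])
pr('bar',Q[(Q[:,2]>92)&(Q[:,2]<101)&(Q[:,0]>-125)&(Q[:,0]<-80)&(abs(Q[:,1])<10)])
pr('top',Q[(Q[:,2]>105)&(Q[:,2]<114)&(abs(Q[:,0])<75)&(abs(Q[:,1])<30)])
pr('knob',Q[(Q[:,2]>95)&(Q[:,2]<122)&(Q[:,0]>-160)&(Q[:,0]<-115)&(abs(Q[:,1])<75)&(Q[:,1]<-30)])
pr('near',Q[(Q[:,2]>45)&(Q[:,2]<150)&(Q[:,0]>-170)&(Q[:,0]<-105)&(Q[:,1]<-70)&(Q[:,1]>-130)])
plan([(W(-136,-95,.17),YJ,-1,1)])
E
```

```text
54.175 [ 0.61401914 -0.01785797  0.17925136] [3.14148240e+00 1.21216314e-03 1.65103893e+00] 0.007171639309186598
post -51 -33 110 x [-54.5 -48.2] y [-35.  -28.6] z 98.8
post -51 33 111 x [-54.4 -48.1] y [29.9 36.3] z 98.8
fencetop 1258 [[-69.8, -27.8, 88.8], [-65.0, 0.7, 92.1], [-59.7, 29.3, 93.7]]
bar 677 [[-108.8, -6.2, 93.4], [-97.5, 0.8, 96.0], [-87.0, 7.8, 97.6]]
top 3004 [[-59.5, -24.5, 105.6], [-31.4, -0.0, 110.3], [-1.3, 24.6, 111.8]]
knob 913 [[-143.7, -60.6, 95.7], [-134.6, -48.7, 114.3], [-126.7, -34.9, 119.2]]
near 0 
[[[0.008,0.048,0.005],-0.0,-1],[[0.016,0.096,0.009],-0.001,-1],[[0.016,0.096,0.009],-0.001,-1]]
end [0.708 0.008 0.17 ] 1.655 rows 3
```

>>> arm_command(
  moves=[
    [[0.008,0.048,0.0],0,-1],
    [[0.013,0.096,0.005],-0.001,-1],
    [[0.013,0.096,0.005],0,-1],
    [[0.013,0.096,0.005],0,-1],
  ],
)

```text
time_s: 54.72
tcp_pos: [0.7073, 0.0075, 0.1735]
ee_rot: [-3.14, -0.001, 1.657]
force: [-0.9, 0.1, -0.2]
opening: 0.0
```

```bash
python3 - <<'E'
from plan import *
o=r.observe();print(o['time_s'],o['tcp_pos'],o['ee_rot'],o['joints'].round(2))
b=-137
plan([(W(b,-94,.13),YJ,-1),(W(b,-94,.097),YJ,-1,3)]+[(W(b,y,z),YJ,-1) for y,z in[(-75,.1),(-55,.107),(-40,.112),(-25,.114),(-10,.112),(4,.107),(17,.101),(26,.097),(33,.095),(38,.093)]])
E
```

```text
54.725 [0.7072743  0.00749363 0.17348975] [-3.13958620e+00 -9.82515596e-04  1.65732308e+00] [ 0.3   0.64 -0.58  1.48  0.37  1.13 -0.26]
[[[-0.0,-0.0,0.043],0.003,-1],[[-0.0,-0.0,0.076],0.003,-1],[[-0.0,-0.0,0.076],0.003,-1],[[-0.0,-0.0,0.076],0.003,-1],[[-0.0,-0.0,0.076],0.003,-1]]
[[[-0.0,-0.019,-0.003],-0.0,-1],[[-0.0,-0.039,-0.01],-0.0,-1],[[-0.0,-0.054,-0.015],-0.0,-1],[[-0.0,-0.069,-0.017],-0.0,-1],[[-0.0,-0.084,-0.015],-0.0,-1]]
[[[-0.0,-0.014,0.005],-0.0,-1],[[-0.0,-0.027,0.011],-0.0,-1],[[-0.0,-0.036,0.015],-0.0,-1],[[-0.0,-0.043,0.017],-0.0,-1],[[-0.0,-0.048,0.019],-0.0,-1]]
end [ 0.576 -0.004  0.093] 1.654 rows 15
```

>>> arm_command(
  moves=[
    [[0,0,0.043],0.003,-1],
    [[0,0,0.076],0.003,-1],
    [[0,0,0.076],0.003,-1],
    [[0,0,0.076],0.003,-1],
  ],
)

```text
time_s: 55.22
tcp_pos: [0.7088, 0.006, 0.1002]
ee_rot: [3.139, -0.0, 1.652]
force: [0.4, 0.2, 0.6]
opening: -0.0002
```

>>> arm_command(
  moves=[
    [[0,-0.019,-0.003],0,-1],
    [[0,-0.039,-0.01],0,-1],
    [[0,-0.054,-0.015],0,-1],
    [[0,-0.069,-0.017],0,-1],
    [[0,-0.084,-0.015],0,-1],
  ],
)

```text
time_s: 55.85
tcp_pos: [0.6399, 0.0008, 0.1284]
ee_rot: [3.103, 0.001, 1.651]
force: [11.7, -0.7, 45.1]
opening: 0.0001
```

>>> arm_command(
  moves=[
    [[0,-0.014,0.005],0,-1],
    [[0,-0.027,0.011],0,-1],
    [[0,-0.036,0.015],0,-1],
    [[0,-0.043,0.017],0,-1],
    [[0,-0.048,0.019],0,-1],
  ],
)

```text
time_s: 56.48
tcp_pos: [0.581, -0.0042, 0.0973]
ee_rot: [3.13, -0.0, 1.652]
force: [9.4, 0.7, 14.4]
opening: -0.0003
```

>>> arm_command(
  moves=[
    [[0,0,0],0,-1],
    [[0,0,0],0,-1],
  ],
)

```text
time_s: 56.72
tcp_pos: [0.5813, -0.0042, 0.0972]
ee_rot: [3.131, -0.001, 1.652]
force: [6.2, -0.5, 11.3]
opening: -0.0001
```

```bash
cat > lev.py <<'E'
from plan import *
import sys
p,d,c=cam('scene');p2,d2,c2=cam('side')
save(sys.argv[1],np.hstack([cv2.resize(p[170:330,200:400],None,fx=2,fy=2),cv2.resize(p2[170:330,200:400],None,fx=2,fy=2)]))
for P in (cloud(c,d),cloud(c2,d2)):
    P=P.reshape(-1,3);s=(P[:,:2]-S)*1000;Q=np.c_[s@ex,s@ey,P[:,2]*1000]
    t=Q[(Q[:,2]>66)&(Q[:,2]<130)&(abs(Q[:,1])<80)&(Q[:,0]<-126)&(Q[:,0]>-160)]
    for z in range(66,130,8):
        u=t[(t[:,2]>=z)&(t[:,2]<z+8)]
        if len(u)>3:print(z,len(u),np.percentile(u[:,1],[5,50,95]).round())
    t=Q[(Q[:,2]>87)&(Q[:,2]<101)&(abs(Q[:,1])<12)&(Q[:,0]<-80)&(Q[:,0]>-120)]
    if len(t)>5:print('bar',len(t),np.percentile(t,[2,98],axis=0).round(1).tolist())
E
python3 lev.py s6
```

```text
66 16 [14. 19. 25.]
74 18 [22. 28. 33.]
82 8 [33. 37. 42.]
90 12 [40. 44. 49.]
98 27 [29. 40. 60.]
106 80 [29. 55. 66.]
114 74 [24. 49. 62.]
122 33 [26. 40. 48.]
66 36 [12. 20. 28.]
74 35 [22. 28. 37.]
82 32 [29. 35. 43.]
90 34 [35. 43. 51.]
98 63 [27. 43. 62.]
106 122 [24. 46. 66.]
114 102 [23. 42. 63.]
122 69 [23. 34. 48.]
bar 76 [[-112.7, -2.6, 87.3], [-89.5, 10.1, 96.8]]
```

View pics/s6.png

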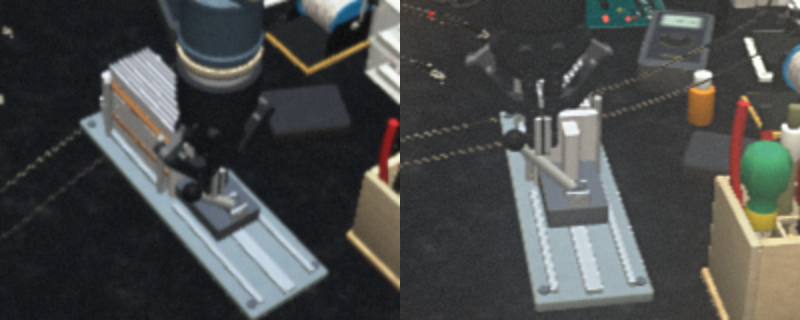

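>>> arm_command(
  moves=[
    [[0,-0.003,0],0,-1],
    [[0,-0.006,0.001],0,-1],
    [[0,-0.006,0.001],0,-1],
  ],
)

```text
time_s: 57.2
tcp_pos: [0.5809, -0.0042, 0.0974]
ee_rot: [3.119, -0.002, 1.652]
force: [15.9, 1.3, 6.7]
opening: 0.0001
```

>>> arm_command(
  moves=[
    [[0,0.012,-0.01],0,-1],
    [[0,0.015,-0.04],0,-1],
    [[0,0.015,-0.09],0,-1],
    [[0,0.0,-0.13],0,-1],
    [[0,0,-0.13],0,-1],
  ],
)

```text
time_s: 57.82
tcp_pos: [0.5704, -0.0053, 0.2253]
ee_rot: [3.14, 0.001, 1.652]
force: [-0.6, 0.6, -0.4]
opening: -0.0003
```

```bash
python3 - <<'E'
from seat import *
p,d,Q=seatscan('w33')
def pr(n,t): print(n,len(t),np.percentile(t,[2,50,98],axis=0).round(1).tolist() if len(t)>10 else '')
pr('fencetop',Q[(Q[:,2]>86)&(Q[:,2]<94)&(Q[:,0]>-90)&(Q[:,0]<-56)&(abs(Q[:,1])<35)])
pr('bar',Q[(Q[:,2]>92)&(Q[:,2]<101)&(Q[:,0]>-125)&(Q[:,0]<-80)&(abs(Q[:,1])<10)])
pr('top',Q[(Q[:,2]>105)&(Q[:,2]<114)&(abs(Q[:,0])<75)&(abs(Q[:,1])<30)])
pr('knob',Q[(Q[:,2]>98)&(Q[:,2]<122)&(Q[:,0]>-160)&(Q[:,0]<-115)&(Q[:,1]<75)&(Q[:,1]>30)])
E
python3 lev.py s7
```

```text
57.825 [ 0.57043288 -0.00530372  0.22531378] [3.13993187e+00 1.15429359e-03 1.65204230e+00] -0.00033869066431574916
post -51 -33 66 x [-54.1 -48.2] y [-34.7 -28.6] z 99.2
post -51 33 91 x [-56.6 -46.4] y [24.9 36.4] z 99.2
plate 123 x [62.5 74.8] y [36.9 76.3]
fencetop 849 [[-85.6, -27.4, 89.8], [-64.8, 2.5, 92.1], [-58.3, 29.5, 93.7]]
bar 457 [[-109.0, -5.7, 92.9], [-97.4, 1.5, 96.0], [-86.1, 8.1, 97.5]]
top 3886 [[-58.0, -24.6, 105.4], [-14.0, -0.9, 110.1], [34.4, 24.7, 111.9]]
knob 558 [[-143.3, 39.7, 98.9], [-134.1, 53.5, 115.0], [-126.5, 64.1, 119.3]]
66 17 [15. 20. 25.]
74 17 [21. 28. 34.]
82 14 [28. 35. 42.]
90 16 [35. 41. 48.]
98 11 [42. 47. 65.]
106 39 [52. 62. 67.]
114 40 [51. 58. 66.]
bar 75 [[-110.3, -2.6, 87.3], [-88.3, 10.6, 96.4]]
66 39 [13. 21. 29.]
74 34 [21. 28. 36.]
82 34 [30. 35. 43.]
90 38 [36. 43. 51.]
98 37 [44. 51. 65.]
106 50 [49. 58. 66.]
114 38 [51. 58. 64.]
bar 78 [[-111.3, -2.3, 87.4], [-90.6, 10.4, 96.6]]
```

>>> arm_command(
  moves=[
    [[0.05,0.01,0],0,-1],
    [[0.1,0.02,0],0,-1],
    [[0.12,0.02,0],0,-1],
    [[0.12,0.02,0],0,-1],
  ],
)

```text
time_s: 58.48
tcp_pos: [0.5799, 0.1168, 0.2218]
ee_rot: [-3.138, 0.0, 1.655]
force: [-0.1, 0.5, 1.0]
opening: 0.0
```

```bash
python3 - <<'E'
from layer import *
layer('w34',110)
p,d,c=cam('side');P=cloud(c,d).reshape(-1,3);s=(P[:,:2]-S)*1000;Q=np.c_[s@ex,s@ey,P[:,2]*1000]
for z in (40,48,60,66,74,86):
    t=Q[(abs(Q[:,2]-z)<3)&(abs(Q[:,1])<24)&(abs(Q[:,0])<75)]
    if len(t)>3:print(z,len(t),np.percentile(t[:,0],[2,98]).round(1))
E
```

```text
58.475 [0.57990837 0.11675012 0.22177964] [-3.13838195e+00  1.61813176e-04  1.65505065e+00] 9.589788727662496e-06
post -51 -33 76 x [-53.2 -46.9] y [-35.3 -28.6] z 98.7
post -51 33 75 x [-53.8 -47.2] y [30.1 36.6] z 99.0
post 51 -33 78 x [47.7 54.3] y [-35.6 -29.1] z 99.0
post 51 33 83 x [48.2 54.8] y [29.8 36.3] z 99.0
stop 854 x [51.7 64.5 70.1]
stoptop 903 x [56.5 70.1] y [-28.2  29.1]
plate 1263 x [63.4 89.8] y [-48.3  66.4]
layer 4064 ((0.16669464111328125, -0.35794830322265625), (50.099361419677734, 120.13389587402344), 89.6082763671875) z 110.2 x [-57.5  59. ] y [-25.   24.8]
40 27 [-74.6 -68. ]
48 43 [-72.5 -67.6]
60 42 [-73.1 -65.9]
66 45 [-72.8 -67.6]
74 47 [-71.8 -66.9]
86 71 [-73.2 -67.8]
```

View pics/s7.png

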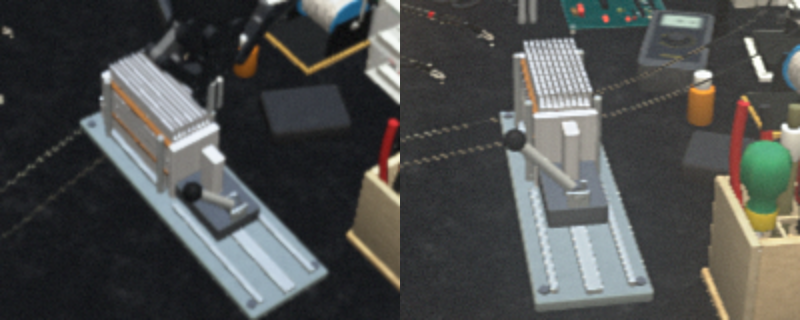

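The picture shows the stack tight between fence and stop. The top sink is at x = 0.2 mm and y = −0.4 mm, the lever leans towards the robot (locked), and the bottle and box are in place. I'm handing the job in.

```bash
python3 -c "
from workcell import r
print(r.job_done(), r.observe()['time_s'])"
```

```text
the job is handed in; nothing more can be done
the job is handed in; nothing more can be done
```

I built the stack and handed the job in after about 58 s of robot time. All three bench sinks are on the one in the jig, each on its own sheet. No sheets were left over, because all three were used. No verdict was reported.

**What I did:** I flipped the lever free, drew the fence fully back and stacked sheet and sink three times. Then I slid the fence home and flipped the lever over to lock.

**Last checks:**
- **Stack:** the top sink is at x ≈ 0.2 mm, y ≈ −0.4 mm and under 0.5° off line. Its top is at 110 mm, as four sinks and three sheets should give. After the fence closed I could not measure the lower layers one by one. When I placed them, the second and third sinks and all three sheets sat 2 to 4 mm short of the stop and within 1 mm across.
- **Fence:** its face is at about −59.7 mm and the grip bar at −98 mm, so it is home within about 1 mm.
- **Lever:** the knob is about 54 mm over to the robot's side, which is the locked end. It no longer moved when pushed with about 16 N.
- **Bystanders:** the bottle and black box look unmoved in the last picture; I did not measure them.

**What went wrong on the way:**
- **Third sheet:** the first grasp closed on nothing. I then found the sheet about 8 cm away, beside the multimeter, and picked it up off-centre.
- **Hard contacts:** pressing the first added sink down gave 60 N at the wrist. Locking the lever gave about 45 N for a moment. Both are under the 120 N wrist limit. I think only the fingers or the held sink were touching, so the 40 N limit on the arm and gripper body should not apply, but I could not check that.
- **Camera offset:** the fixed cameras read about 2 to 3 mm off the wrist camera, so I worked from the wrist camera.

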